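Put the flowerpot into its cachepot in the latched display case

ROBOT

A 7-joint arm with a two-finger parallel gripper is mounted at the origin on the work surface. World frame = base frame: x ahead of the robot, y to its left, z up, the work surface at z = 0. Lengths are in m, angles in rad, forces in N, time in s.
With the tool pointing down it reaches from about 0.4 to 0.85 m from the base axis. Payload 4.5 kg.
Tool frame: the origin (TCP) lies at the very end of the fingers, on their centre line; the grasp point (between the pads) lies manip.grasp_offset behind it (manip.grasp_offset is the distance from the TCP to the grasp point, in m); z points along the fingers, y is the direction in which the jaws open and shut (so a half turn about z gives the same grasp; the last joint's range is limited). The gripper opens to 85 mm and grips with 20 to 120 N. Pads are 22 mm wide; open, the fingers measure 114 mm over their backs; the gripper's body (76 mm by 85 mm) begins 54 mm behind the grasp point. The pads swing forward as they close: fully open they stand 13 mm farther back than shut.
Start: joints at [-1.172, 0.689, -0.195, 1.565, 0.157, 0.902, -0.215], TCP at [0.223, 0.584, 0.231] pointing down, gripper open.
Joint ranges: [-3.01, 3.01], [-0.46, 2.08], [-1.47, 1.51], [0.13, 2.56], [-1, 4.14], [0.04, 2.09], [-2.66, 2.66]. Speed limits (rad/s): [2.57, 2.57, 3.14, 3.14, 3.14, 3.14, 3.14].

INTERFACE

Orientations are given as a rotation vector (axis times angle).
In Python, from bench import monitor, vision, job, manip gives the robot as it stands.
- The arm moves only by the tool send_rows, never from a script. Its argument "series" is a list of rows, each a list of 5 numbers: the opening, from 0 (shut) to 1 (fully open), then the shift along the tool's x, y, z scaled (see below), then the turn about the tool's z scaled (see below). A call has 1 to 20 rows; each row is the pose to reach, as a shift and turn from the pose commanded when the call began, along the tool's axes at that moment; what a row does not reach only later rows make up. The controller multiplies each number of a shift by 1 m and each number of a turn by 90 degrees. A row lasts 1/12 s, in which the tool goes at most 41.7 mm and 7.16 degrees, less where a joint would pass 70% of its speed; a pose out of reach is approached as far as the arm can. A call with a number of a shift or a turn outside -1 to 1 is refused whole. A call with a gripper value outside its range is refused whole. The fingers move at their own pace and stop on an object; the grip force is fixed at half the most. Time passes only in rows, so rows that repeat a pose let the fingers close. It gives the time, the measured TCP pose, the force and the opening at its end, in the units of the state.
- monitor.observe(): the state, without advancing time (a new reading comes with each control period).
- vision.grab_frame(name): name is "scene" or "top" or "wrist"; returns a dict with "pixels" (480x640x3 uint8, red, green, blue), "K" (3x3 intrinsics, pixels), "D" ([k1, k2, p1, p2, k3] as OpenCV has them; the pictures are not rectified), "rvec" (rotation vector, rad) and "tvec" (3), from world to camera coordinates, as OpenCV has them; the wrist camera has in their place "hand_eye" (4x4, takes a point from camera to tool coordinates, whose origin is the TCP and whose axes are the flange's). Camera axes: x right, y down, z forward; pixel columns grow to the right and rows downward; lengths in m; the calibration is good to about 2 mm. A picture is of the moment at which its call begins: read the wrist's pose just before it. There is no depth.
- job.sign_off(): hands the job in, once; it reports no verdict.
The state is a dict: "time": time; "joint_positions": joint angles; "dq": joint speeds; "effort": joint torques, N m; "tcp_pos": TCP position; "tool_rot": TCP orientation; "force": force on the tool from outside, world axes, zero at the start; "torque": the same for the moment, N m; "width": finger opening in m.
Only numpy, scipy, OpenCV 4.12 (cv2) and the standard library are available. Lean on these libraries where they do the work, as an engineer would, in place of code of your own. Each camera call takes 0.05 s, during which the arm holds its last target.

TASK

Open the pottery stall's display case: give the latch knob its full quarter turn clockwise with the lid still down, then swing the lid up until it stands upright and stays open. Then pick up the terracotta flowerpot that lies on its side, stand it on its foot on the table and let go of it; take it again and lower it all the way into its white tapered cachepot, where that stands in the case, so that it sits straight, and leave it there with the lid standing open. Set the pot down both times rather than dropping it, and leave the bowl, the mug and the saucer where they are.

Things in the scene. Friction and masses are not known exactly. Their poses are not given: they have to be found in the camera images.
- knob_grip (a point): Latch knob on the front rail of the lid: a black upright wing 36 mm long, 10 thick, 35 tall on a steel disc 28 across, 3 thick. Point on its turning axis, 26 mm above the lid's top face, 12 below the knob's top. Own y runs along the wing, x across it, z out of the lid (up when shut). The lid's front edge is 34 mm before the axis. The knob rides on the lid.
- latch (a joint): Turn of the knob, rad, growing clockwise from above: 0 shut (wing along the lid's front edge), 1.57 its stop, a full quarter turn (wing pointing front to back). A cam under the lid hooks below a catch on the front wall and locks the lid until about 1.0. Stays where left; takes about 0.12 N m.
- lid (a joint): Opening angle of the lid, rad: 0 shut, 1.57 upright, 1.85 its stop. The stiff hinge holds the lid wherever it is left; lifting at the knob takes about 8 N. The front edge rises and goes back, away from the robot.
- lid_hinge (a point): Middle of the lid's hinge line, on the far upper edge of the case, 95 mm above the table. Turns with the lid, positively about its own y, which is the hinge line. In the lid's frame the knob's grip point lies 166 mm in front of it (-x) and 39 mm above it (+z).
- case: Display case, fixed: clear walls 5 mm thick, aluminium corner posts, wooden floor 8 mm above the table; outside 200 mm front to back (x), 320 wide (y), 95 high without the lid. Origin under its centre on the table; the front, with the latch, faces its -x. The lid is an aluminium frame with a clear pane; its top face is 108 mm above the table when shut.
- pot_center (a point): Terracotta flowerpot's centre, on its axis 30 mm from the foot; z points from foot to mouth. Height 60 mm; foot 34 across; a cone widening to 52 at 40 mm up; above that an upright rim band 58 across, 20 high, wall 5, open on top. About 0.13 kg. At the start it lies on the table on its foot edge and rim band, the mouth tipped 16 degrees above level.
- cachepot: White glazed cachepot standing loose in the case, the narrower of its two white vessels, with straight steep walls; about 0.28 kg. Origin under its foot, z up. Height 42 mm, 47 across at the foot, 65 at the rim; inside 53 across at the mouth, 37 at its 6 mm thick floor, a loose match for the flowerpot (1.5 mm clear all round), whose centre is 36 mm above this origin when fully home.
- bowl: White flared bowl, 104 mm across, 42 high, standing in the case beside the cachepot; to be left alone. Origin under its foot.
- mug: White mug, 76 mm across, 85 high, standing on the table; to be left alone. Origin under its centre.
- saucer: Terracotta saucer, 92 mm across, 18 high, on the table; to be left alone. Origin under its centre.
Not all that is in view belongs to the job. Of the things like the part that bears pot_center, leave any that is green or grey; of the rest the larger one is meant.

How it is judged:
On the way, in this order (a step that is already met when the one before it is completed fails the run):
1. the knob is turned to its quarter turn (past 1.3 rad) while the lid is still down (value of joint latch above 1.3 rad and value of joint lid below 0.06 rad), for 0.1 s.
2. the lid stands open (past 1.3 rad) and stays there with nothing holding the knob (value of joint lid above 1.3 rad and contact force between the fingers and lid below 0.3 N), for 0.2 s.
3. the flowerpot stands upright on the table, let go and at rest (angle between pot_center's own z axis and vertical below 0.08 rad and height (world z) of pot_center between 0.025 and 0.035 m and contact force between the fingers and pot below 0.2 N and linear speed of pot below 0.03 m/s), for 0.3 s.
At the end, for the whole second after the job is handed in: The lid stands open past 1.3 rad; the flowerpot is home in the cachepot: axes within 5 mm, its centre less than 39.5 mm above the cachepot's underside, upright within 0.08 rad; the cachepot stands level on the case floor; both at rest (value of joint lid above 1.3 rad and horizontal distance between pot_center and cachepot below 0.005 m and z of pot_center in the frame of cachepot below 0.0395 m and angle between pot_center's own z axis and vertical below 0.08 rad and angle between cachepot's own z axis and vertical below 0.05 rad and height (world z) of cachepot below 0.012 m and linear speed of each of pot, cachepot below 0.02 m/s); the robot touches nothing.
It fails at once if the flowerpot is dropped (out of the fingers and moving faster than 0.45 m/s) (contact force between the fingers and pot below 0.05 N and linear speed of pot above 0.45 m/s).
It fails at once if the cachepot is shoved more than 40 mm or tipped (distance of cachepot from where it was at the start of the episode above 0.04 m or angle between cachepot's own z axis and vertical above 0.35 rad).
It fails at once if the bowl, mug or saucer is moved more than 30 mm (distance of any of bowl, mug, saucer from where it was at the start of the episode above 0.03 m).
It also fails if it takes over 72 s, if anything falls off the work surface, if the arm or the gripper's body presses on something with over 40 N, if the wrist force passes 120 N, or if a joint passes its speed limit or range.

## Working session

There is one attempt and no reset: what is moved stays moved. The work goes in short steps, Python scripts to look and compute and a tool call to move; the robot and the scene stay as the last step left them, time stands still between calls to the robot, and variables do not carry over. Pictures are saved under pics/ and viewed, and the job is handed in when it is done.

Besides the shell and the picture viewer there is one more tool, called after "Call:" by a JSON object that holds its "fn" and its "kwargs", one argument or row to a line. send_rows: Moves the arm, as the interface text tells. Shifts and turns lie within -1 to 1; 1 stands for 1 m of shift or 90 degrees of turn. Its arguments: {"type":"object","properties":{"series":{"type":"array"}},"required":["series"]}

```bash
ls; mkdir -p pics; python3 - <<'E'
from bench import monitor, vision, job, manip
import cv2
print(monitor.observe()); print(manip.grasp_offset)
for n in ("scene","top","wrist"):
    f=vision.grab_frame(n); cv2.imwrite(f"pics/{n}0.png",f["pixels"][:,:,::-1])
    print(n,{k:v for k,v in f.items() if k!="pixels"})
E
```

```text
pics
{'time': 0.0, 'joint_positions': array([-1.17221787,  0.69002524, -0.19451202,  1.56636874,  0.15730968,
        0.90249878, -0.2150841 ]), 'dq': array([ 0.00130271, -0.00148054,  0.00055441, -0.00109542,  0.00014414,
        0.00034443,  0.00069751]), 'effort': array([-5.00169062e-05, -5.39615679e+01, -1.26623925e+00, -1.58550936e+01,
        9.22835316e-03,  9.32401163e-03, -1.18074280e-05]), 'tcp_pos': array([0.22277789, 0.58323483, 0.23045168]), 'tool_rot': array([-5.69617395e-01, -3.08931300e+00,  2.97820234e-03]), 'force': array([-0.81875299,  0.33720604, -0.42360145]), 'torque': array([-0.01504231,  0.04440863,  0.0133789 ]), 'width': 0.0853273277976606}
0.0187
scene {'K': array([[495.05689311,   0.        , 324.94201763],
       [  0.        , 495.05689311, 245.29003657],
       [  0.        ,   0.        ,   1.        ]]), 'D': array([-0.026839,  0.      ,  0.      ,  0.      ,  0.      ]), 'rvec': array([ 1.33397476,  1.98114706, -1.06329552]), 'tvec': array([ 0.21837152, -0.16364451,  1.28427886])}
top {'K': array([[456.96663319,   0.        , 318.15949061],
       [ 
[... 180 characters left out ...]
ay([ 2.16769303, -2.20257617,  0.06808022]), 'tvec': array([-0.01347733,  0.53236082,  0.95578578])}
wrist {'K': array([[407.63564969,   0.        , 316.9221284 ],
       [  0.        , 407.63564969, 240.03787881],
       [  0.        ,   0.        ,   1.        ]]), 'D': array([-0.08701006,  0.        ,  0.        ,  0.        ,  0.        ]), 'hand_eye': array([[ 3.69053093e-04, -9.48742732e-01, -3.16049193e-01,
         8.21886297e-02],
       [ 9.99999788e-01,  5.19745335e-04, -3.92507233e-04,
         4.71507737e-04],
       [ 5.36653478e-04, -3.16048981e-01,  9.48742722e-01,
        -1.43426842e-01],
       [ 0.00000000e+00,  0.00000000e+00,  0.00000000e+00,
         1.00000000e+00]])}
```

View pics/scene0.png

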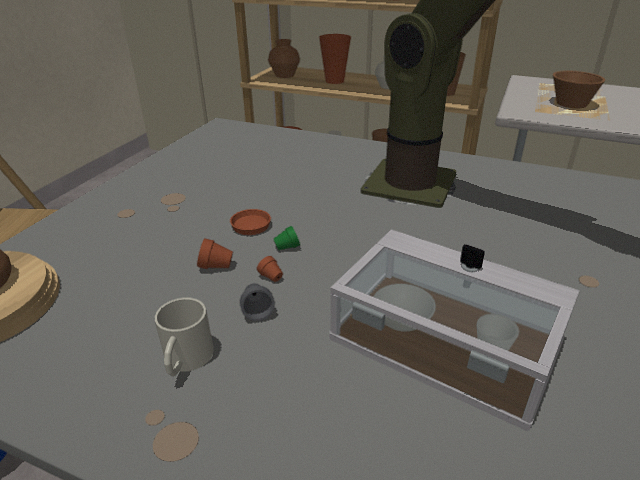

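View pics/top0.png

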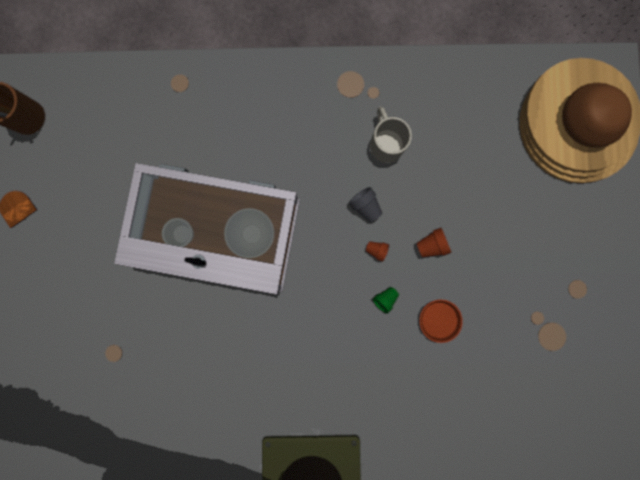

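View pics/wrist0.png

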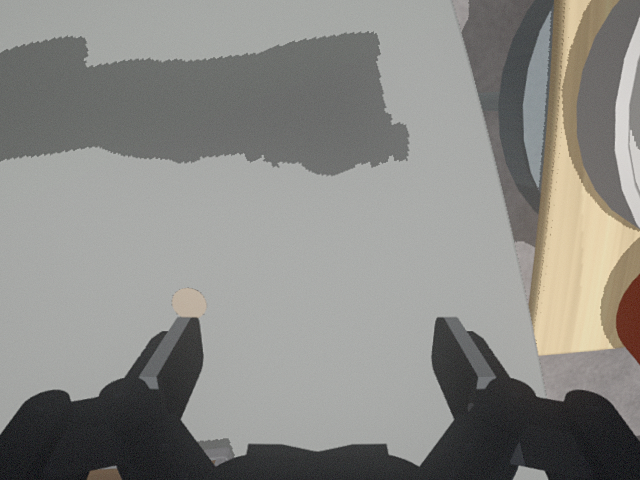

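```bash
cat > h.py <<'E'
import numpy as np, cv2
from bench import monitor, vision, manip
from scipy.spatial.transform import Rotation as R
def extr(f, obs=None):
    if "rvec" in f:
        Rw=cv2.Rodrigues(f["rvec"])[0]; return Rw.T, -Rw.T@f["tvec"]
    T=np.eye(4); T[:3,:3]=R.from_rotvec(obs["tool_rot"]).as_matrix(); T[:3,3]=obs["tcp_pos"]
    M=T@f["hand_eye"]; return M[:3,:3],M[:3,3]
def rays(f,uv,obs=None):
    A,c=extr(f,obs); p=cv2.undistortPoints(np.array(uv,float).reshape(-1,1,2),f["K"],f["D"]).reshape(-1,2)
    d=np.c_[p,np.ones(len(p))]@A.T; return c,d
def onz(f,uv,z,obs=None):
    c,d=rays(f,uv,obs); s=(z-c[2])/d[:,2]; return c+s[:,None]*d
def proj(f,P,obs=None):
    A,c=extr(f,obs); return cv2.projectPoints(np.array(P,float).reshape(-1,1,3),cv2.Rodrigues(A.T)[0],-A.T@c,f["K"],f["D"])[0].reshape(-1,2)
def tri(fs):
    # fs: list of (frame,uv,obs)
    Q=np.zeros((3,3));b=np.zeros(3)
    for f,uv,o in fs:
        c,d=rays(f,[uv],o); d=d[0]/np.linalg.norm(d[0]); P=np.eye(3)-np.outer(d,d); Q+=P;b+=P@c
    return np.linalg.solve(Q,b)
def crop(px,x,y,w,h,s,name):
    im=cv2.resize(px[y:y+h,x:x+w,::-1],None,fx=s,fy=s,interpolation=cv2.INTER_CUBIC); cv2.imwrite(name,np.clip(im.astype(float)*1.3,0,255).astype(np.uint8))
E
python3 - <<'E'
from h import *
t=vision.grab_frame("top"); s=vision.grab_frame("scene")
crop(t["pixels"],105,155,200,150,4,"pics/t1.png"); crop(s["pixels"],325,225,256,190,3,"pics/s1.png")
crop(t["pixels"],340,180,140,105,5,"pics/t2.png")
import pickle; pickle.dump((t,s),open("f0.pkl","wb"))
E
```

```text
(no output)
```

View pics/t1.png

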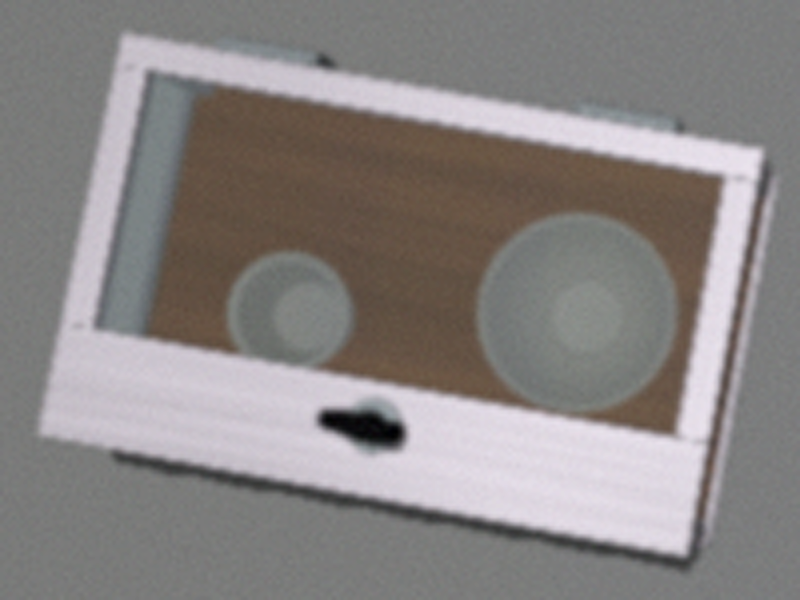

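View pics/s1.png

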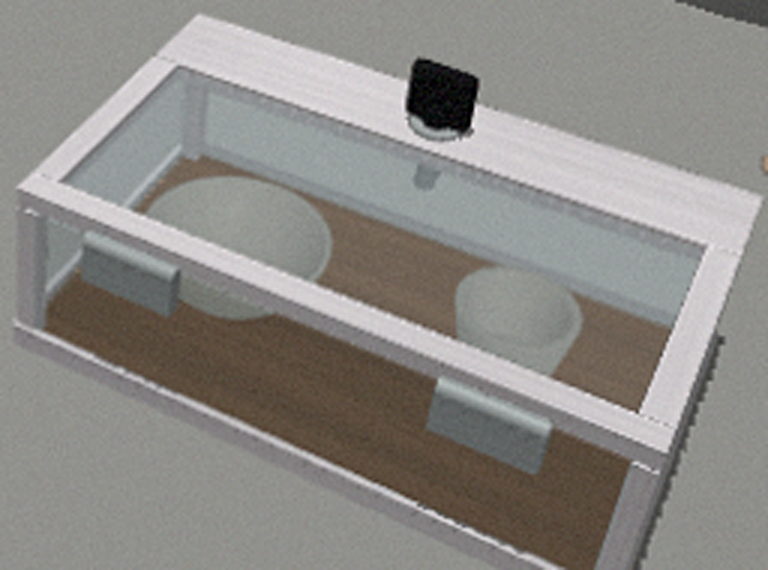

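View pics/t2.png

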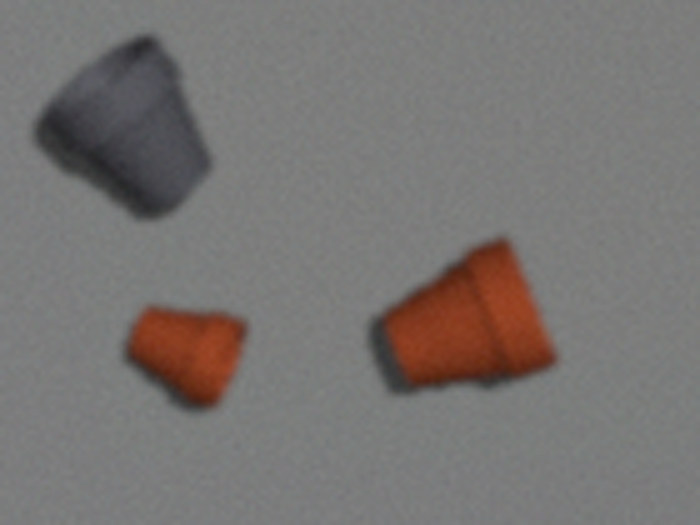

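```bash
python3 - <<'E'
from h import *
import pickle; t,s=pickle.load(open("f0.pkl","rb"))
o=lambda a,x,y,k:(np.array(a,float)+.5)/k-.5+[x,y]
T=lambda a:o(a,105,155,4); S=lambda a:o(a,325,225,3)
c=onz(t,T([(40,435),(122,33),(762,148),(690,557)]),.108); print("top lid FL,BL,BR,FR\n",c.round(4))
print(np.linalg.norm(c-np.roll(c,-1,0),axis=1))
cs=onz(s,S([(762,200),(665,455),(18,188),(197,14)]),.108);print("scene (z approx)\n",cs.round(4))
def ax(a,b): d=b-a; return np.degrees(np.arctan2(d[1],d[0]))
print("x-axis ang", ax(c[0],c[1]),ax(c[3],c[2]),"y-90", ax(c[3],c[0])-90,ax(c[2],c[1])-90)
# knob top center both views
kt=T([(362,425)]); 
print("disc", onz(t,T([(376,425)]),.111))
for f,n,roi in ((t,"t",(180,250,35,25)),(s,"s",(455,240,40,35))):
    x,y,w,h=roi; g=f["pixels"][y:y+h,x:x+w].max(2)<45; m=np.argwhere(g); uv=m.mean(0)[::-1]+[x,y]; print(n,uv,m.min(0),m.max(0),len(m))
    if n=="t": a=uv
    else: b=uv
print("tri knob centroid",tri([(t,a,None),(s,b,None)]))
# cachepot rim and floor
print("cachepot rim", onz(t,T([(291,310)]),.05), "floor", onz(t,T([(312,318)]),.014))
print("bowl rim", onz(t,T([(578,312)]),.05))
E
```

```text
top lid FL,BL,BR,FR
 [[0.4707 0.3723 0.108 ]
 [0.6669 0.3346 0.108 ]
 [0.6046 0.0212 0.108 ]
 [0.4076 0.0582 0.108 ]]
[0.19975461 0.31954018 0.20041484 0.32038098]
scene (z approx)
 [[0.4764 0.3725 0.108 ]
 [0.6699 0.3329 0.108 ]
 [0.6058 0.0221 0.108 ]
 [0.4114 0.0601 0.108 ]]
x-axis ang -10.869880305884946 -10.630916660217848 y-90 -11.359890452517703 -11.243105847480578
disc [[0.47309444 0.20832429 0.111     ]]
t [195.58823529 261.26470588] [8 6] [15 24] 102
s [471.92       256.45882353] [5 6] [28 28] 425
tri knob centroid [0.47228326 0.21001884 0.12716137]
cachepot rim [[0.53347671 0.26874397 0.05      ]] floor [[0.53154386 0.26870995 0.014     ]]
bowl rim [[0.53004963 0.12024707 0.05      ]]
```

```bash
cat >> h.py <<'E'
def plan(P,yang=None):
    """shift (tool axes) and turn scaled for TCP target P, tool-y heading yang deg (mod 180)"""
    o=monitor.observe(); M=R.from_rotvec(o["tool_rot"]).as_matrix()
    d=M.T@(np.array(P)-o["tcp_pos"]); cur=np.degrees(np.arctan2(M[1,1],M[0,1]))
    print("t",round(o["time"],2),"tcp",o["tcp_pos"].round(4),"yhead",round(cur,1),"F",o["force"].round(1),"w",round(o["width"],4),"q",o["joint_positions"].round(2))
    tr=None
    if yang is not None:
        a=(cur-yang)%180  # clockwise amount = + about tool z (pointing down)
        tr=(a/90,(a-180)/90)
    print("shift",d.round(4),"turn options",tr, "tilt",M[:,2].round(4))
E
python3 - <<'E'
from h import *
plan([.473,.2088,.231],-11)
E
```

```text
t 0.25 tcp [0.2229 0.5836 0.2309] yhead 69.1 F [-0.8  0.4  0.2] w 0.0854 q [-1.17  0.69 -0.19  1.57  0.16  0.9  -0.22]
shift [-3.674e-01 -2.609e-01  1.000e-04] turn options (np.float64(0.8900281483021647), np.float64(-1.1099718516978354)) tilt [-3.e-04 -8.e-04 -1.e+00]
```

Call:
{"fn": "send_rows", "kwargs": {
  "series": [
    [1,-0.367,-0.261,0,0.89],
    [1,-0.367,-0.261,0,0.89],
    [1,-0.367,-0.261,0,0.89],
    [1,-0.367,-0.261,0,0.89],
    [1,-0.367,-0.261,0,0.89],
    [1,-0.367,-0.261,0,0.89],
    [1,-0.367,-0.261,0,0.89],
    [1,-0.367,-0.261,0,0.89],
    [1,-0.367,-0.261,0,0.89],
    [1,-0.367,-0.261,0,0.89],
    [1,-0.367,-0.261,0,0.89],
    [1,-0.367,-0.261,0,0.89],
    [1,-0.367,-0.261,0,0.89]
  ]
}}

```text
time: 1.33
tcp_pos: [0.4738, 0.207, 0.2314]
tool_rot: [2.428, 1.991, 0.0]
force: [-0.3, 0.4, -1.5]
width: 0.0851
```

```bash
python3 - <<'E'
from h import *
plan([.473,.2088,.1153],-11)
o=monitor.observe(); f=vision.grab_frame("wrist"); cv2.imwrite("pics/w1.png",f["pixels"][:,:,::-1])
print(proj(f,[[.473,.2088,.146],[.473,.2088,.111]],o))
E
```

```text
t 1.33 tcp [0.4738 0.207  0.2314] yhead -11.3 F [-0.3  0.4 -1.5] w 0.0851 q [-0.6   0.55  0.16  1.9  -0.13  0.7  -0.56]
shift [ 0.0017 -0.0013  0.1161] turn options (np.float64(1.9966881540119406), np.float64(-0.0033118459880594428)) tilt [ 7.e-04 -8.e-04 -1.e+00]
[[316.2248438  246.14033054]
 [316.26822804 228.98514673]]
```

View pics/w1.png

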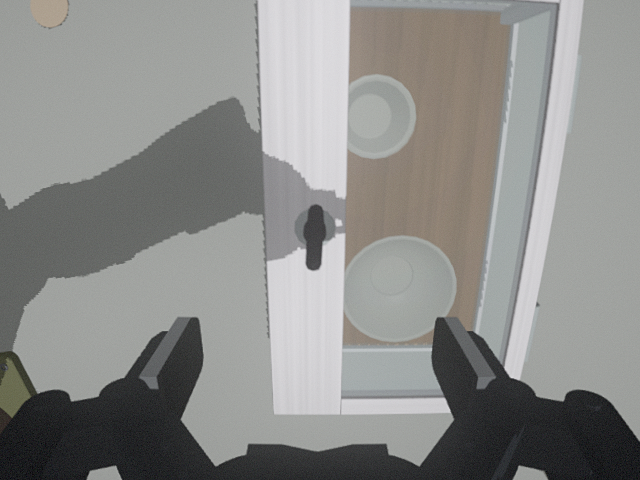

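Call:
{"fn": "send_rows", "kwargs": {
  "series": [
    [1,0.002,-0.001,0.03,0],
    [1,0.002,-0.001,0.06,0],
    [1,0.002,-0.001,0.09,0],
    [1,0.002,-0.001,0.116,0],
    [1,0.002,-0.001,0.116,0],
    [0,0.002,-0.001,0.116,0],
    [0,0.002,-0.001,0.116,0],
    [0,0.002,-0.001,0.116,0],
    [0,0.002,-0.001,0.116,0],
    [0,0.002,-0.001,0.116,0],
    [0,0.002,-0.001,0.116,0],
    [0,0.002,-0.001,0.116,0]
  ]
}}

```text
time: 2.38
tcp_pos: [0.4735, 0.2116, 0.1163]
tool_rot: [2.424, 1.997, 0.005]
force: [1.9, 0.1, 5.2]
width: 0.0091
```

Call:
{"fn": "send_rows", "kwargs": {
  "series": [
    [0,0.0,0.0,0,0.07],
    [0,0.0,0.0,0,0.14],
    [0,0,0.001,0,0.21],
    [0,0,0.001,0,0.28],
    [0,0,0.001,0,0.35],
    [0,0,0.001,0,0.42],
    [0,-0.001,0.002,0,0.49],
    [0,-0.001,0.002,0,0.56],
    [0,-0.001,0.002,0,0.63],
    [0,-0.001,0.002,0,0.7],
    [0,-0.001,0.002,0,0.77],
    [0,-0.002,0.002,0,0.84],
    [0,-0.002,0.002,0,0.91],
    [0,-0.002,0.002,0,0.97],
    [0,-0.002,0.002,0,1.0],
    [0,-0.002,0.002,0,1.0],
    [0,-0.002,0.002,0,1.0],
    [0,-0.002,0.002,0,1.0]
  ]
}}

```text
time: 3.88
tcp_pos: [0.4757, 0.2083, 0.1163]
tool_rot: [-3.127, 0.303, -0.007]
force: [1.9, -1.6, 5.3]
width: 0.0091
```

```bash
python3 - <<'E'
from h import *
plan([.473,.2088,.1153],-101)
t=vision.grab_frame("top"); s=vision.grab_frame("scene");crop(s["pixels"],380,170,200,150,4,"pics/s2.png")
E
```

```text
t 3.88 tcp [0.4757 0.2083 0.1163] yhead -101.1 F [ 1.9 -1.6  5.3] w 0.0091 q [-0.79  0.8   0.5   2.01 -0.76  0.52 -1.51]
shift [-0.0028  0.      0.001 ] turn options (np.float64(1.999061193801849), np.float64(-0.0009388061981509408)) tilt [ 4.3e-03 -1.0e-04 -1.0e+00]
```

View pics/s2.png

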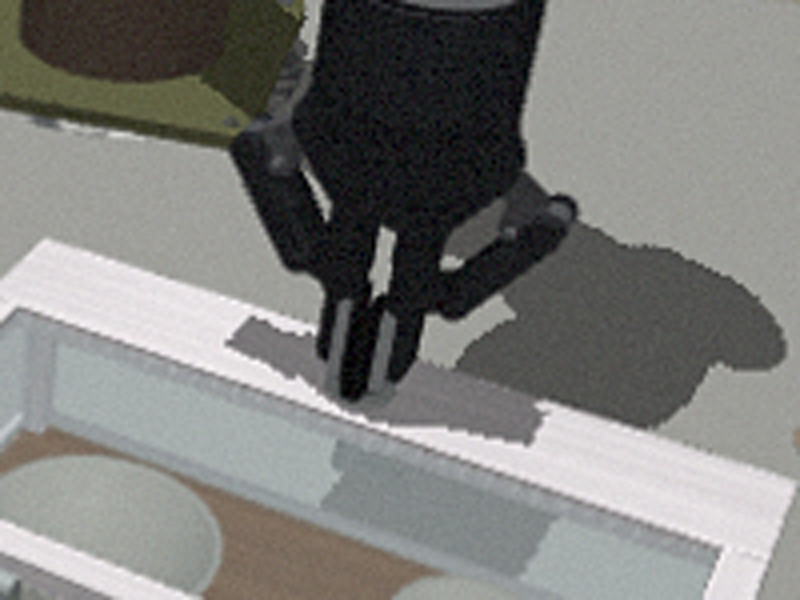

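```bash
python3 - <<'E'
import numpy as np
print([[0,round(-165*np.cos(a)/1e3+.039*np.sin(a)+.165,3),0,-round(.165*np.sin(a)+.039*np.cos(a)-.039,3),0] for a in np.radians(np.arange(5,95,5))])
E
```

```text
[[0, np.float64(0.004), 0, np.float64(-0.014), 0], [0, np.float64(0.009), 0, np.float64(-0.028), 0], [0, np.float64(0.016), 0, np.float64(-0.041), 0], [0, np.float64(0.023), 0, np.float64(-0.054), 0], [0, np.float64(0.032), 0, np.float64(-0.066), 0], [0, np.float64(0.042), 0, np.float64(-0.077), 0], [0, np.float64(0.052), 0, np.float64(-0.088), 0], [0, np.float64(0.064), 0, np.float64(-0.097), 0], [0, np.float64(0.076), 0, np.float64(-0.105), 0], [0, np.float64(0.089), 0, np.float64(-0.112), 0], [0, np.float64(0.102), 0, np.float64(-0.119), 0], [0, np.float64(0.116), 0, np.float64(-0.123), 0], [0, np.float64(0.131), 0, np.float64(-0.127), 0], [0, np.float64(0.145), 0, np.float64(-0.129), 0], [0, np.float64(0.16), 0, np.float64(-0.13), 0], [0, np.float64(0.175), 0, np.float64(-0.13), 0], [0, np.float64(0.189), 0, np.float64(-0.129), 0], [0, np.float64(0.204), 0, np.float64(-0.126), 0]]
```

Call:
{"fn": "send_rows", "kwargs": {
  "series": [
    [0,0.004,0,-0.014,0],
    [0,0.009,0,-0.028,0],
    [0,0.016,0,-0.041,0],
    [0,0.023,0,-0.054,0],
    [0,0.032,0,-0.066,0],
    [0,0.042,0,-0.077,0],
    [0,0.042,0,-0.077,0]
  ]
}}

```text
time: 4.57
tcp_pos: [0.513, 0.2007, 0.1921]
tool_rot: [3.127, -0.302, -0.009]
force: [-4.9, 0.1, 1.4]
width: 0.0091
```

```bash
python3 - <<'E'
from h import *
plan([.473,.2088,.1153],-101); print(monitor.observe()["torque"])
s=vision.grab_frame("scene");crop(s["pixels"],330,120,260,195,3,"pics/s3.png")
E
```

```text
t 4.57 tcp [0.513  0.2007 0.1921] yhead -101.0 F [-4.9  0.1  1.4] w 0.0091 q [-0.82  0.74  0.64  1.85 -0.62  0.77 -1.6 ]
shift [-0.0404 -0.0003  0.0771] turn options (np.float64(1.9997353304242385), np.float64(-0.00026466957576158417)) tilt [-5.6e-03  3.0e-04 -1.0e+00]
[ 0.02086455  1.45388962 -0.09858547]
```

View pics/s3.png

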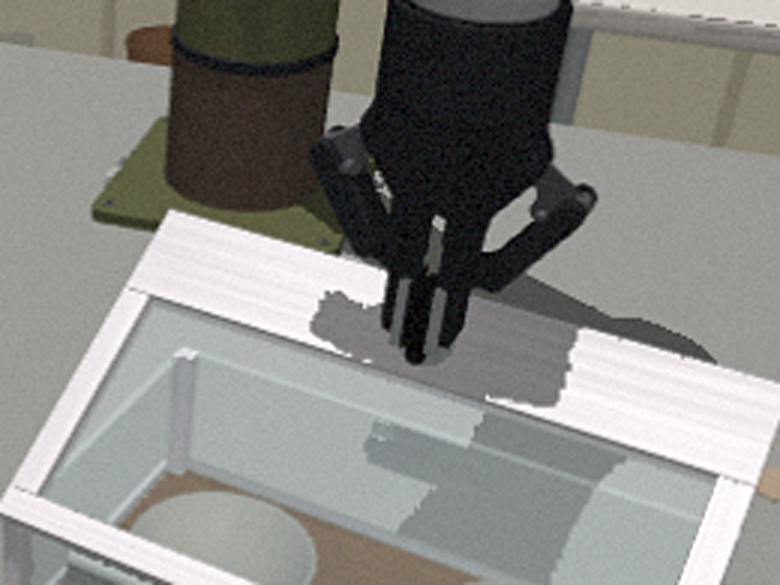

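Call:
{"fn": "send_rows", "kwargs": {
  "series": [
    [0,0.01,0,-0.011,0],
    [0,0.022,0,-0.02,0],
    [0,0.034,0,-0.028,0],
    [0,0.047,0,-0.035,0],
    [0,0.06,0,-0.042,0],
    [0,0.074,0,-0.046,0],
    [0,0.089,0,-0.05,0],
    [0,0.103,0,-0.052,0],
    [0,0.118,0,-0.053,0],
    [0,0.133,0,-0.053,0],
    [0,0.147,0,-0.052,0],
    [0,0.162,0,-0.049,0],
    [0,0.162,0,-0.049,0],
    [0,0.162,0,-0.049,0]
  ]
}}

```text
time: 5.78
tcp_pos: [0.6747, 0.1681, 0.241]
tool_rot: [3.125, -0.304, 0.003]
force: [1.0, -4.3, -1.9]
width: 0.0093
```

```bash
python3 - <<'E'
from h import *
plan([.473,.2088,.1153],-101); print(monitor.observe()["torque"])
s=vision.grab_frame("scene");crop(s["pixels"],330,80,300,225,2.6,"pics/s4.png")
E
```

```text
t 5.78 tcp [0.6747 0.1681 0.241 ] yhead -101.1 F [ 1.  -4.3 -1.9] w 0.0093 q [-0.61  0.87  0.67  1.34 -0.56  1.12 -1.64]
shift [-0.206  -0.0013  0.1253] turn options (np.float64(1.9989450703267266), np.float64(-0.0010549296732733637)) tilt [ 0.0017 -0.002  -1.    ]
[-0.68337765  0.19911048 -0.03354014]
```

View pics/s4.png

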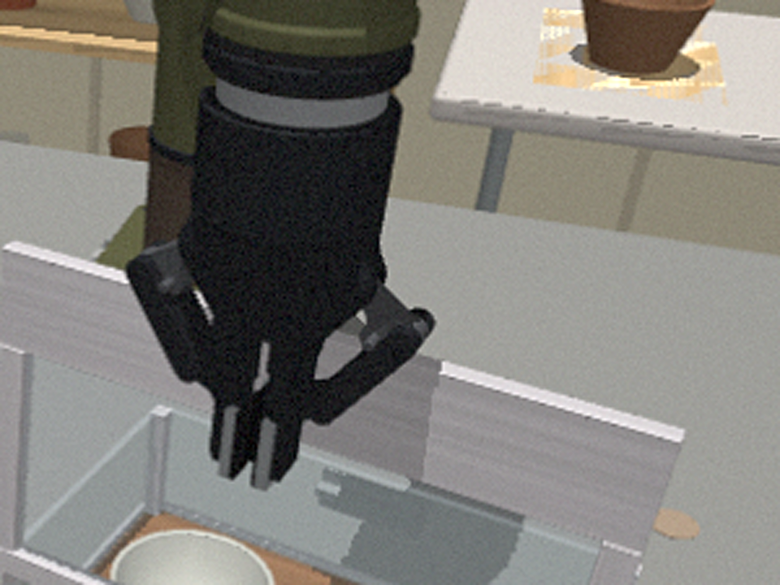

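Call:
{"fn": "send_rows", "kwargs": {
  "series": [
    [0.5,0,0,0,0],
    [0.6,0,0,0,0],
    [0.6,0,0,0,0],
    [0.6,0,0,0,0],
    [0.6,0,0,-0.04,0],
    [0.6,0,0,-0.08,0],
    [0.6,0,0,-0.12,0],
    [0.6,0,0,-0.12,0]
  ]
}}

```text
time: 6.5
tcp_pos: [0.6778, 0.1697, 0.371]
tool_rot: [-3.124, 0.299, -0.025]
force: [1.3, -1.3, 1.8]
width: 0.0515
```

```bash
python3 - <<'E'
from h import *
plan([.473,.2088,.1153],-101)
t=vision.grab_frame("top"); s=vision.grab_frame("scene");crop(s["pixels"],240,60,400,300,2,"pics/s5.png")
import pickle; pickle.dump((t,s),open("f1.pkl","wb"))
crop(t["pixels"],105,90,240,180,3.3,"pics/t5.png")
E
```

```text
t 6.5 tcp [0.6778 0.1697 0.371 ] yhead -100.9 F [ 1.3 -1.3  1.8] w 0.0515 q [-0.61  0.77  0.73  1.14 -0.49  1.38 -1.71]
shift [-0.2125  0.0016  0.2524] turn options (np.float64(0.0009540482054306823), np.float64(-1.9990459517945693)) tilt [ 0.0163  0.0017 -0.9999]
```

View pics/s5.png

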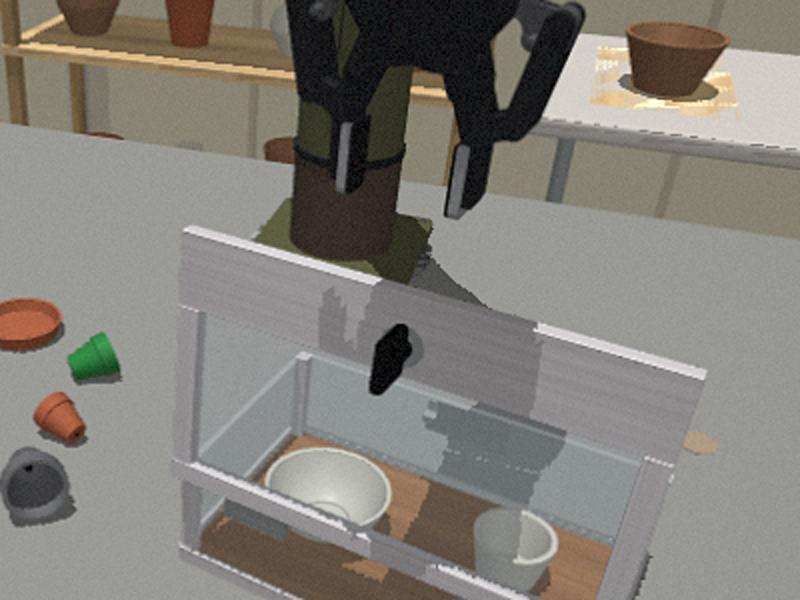

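View pics/t5.png

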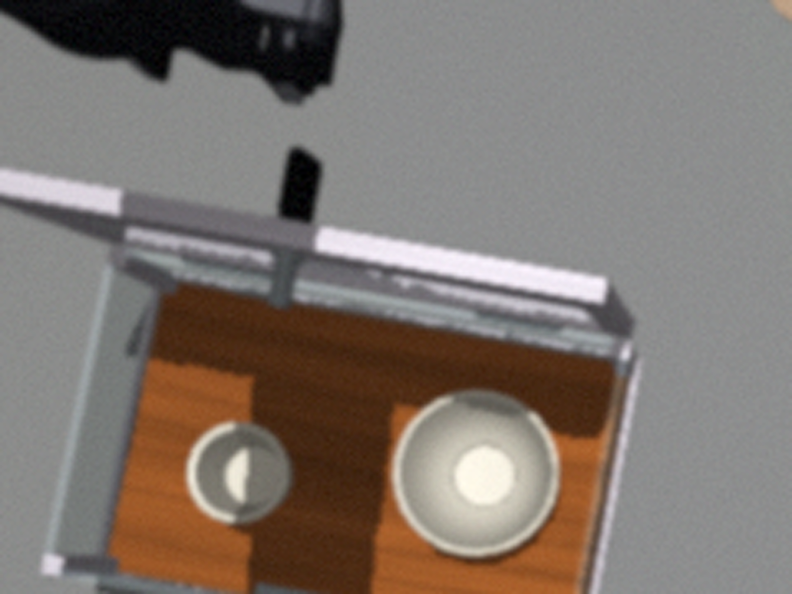

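```bash
python3 - <<'E'
from h import *
import pickle; t,s=pickle.load(open("f0.pkl","rb")); t1,s1=pickle.load(open("f1.pkl","rb"))
T=lambda a:(np.array(a,float)+.5)/5-.5+[340,180]
hsv=cv2.cvtColor(t["pixels"],cv2.COLOR_RGB2HSV); m=((hsv[...,0]<12)&(hsv[...,1]>150)&(hsv[...,2]>60)).astype(np.uint8)
n,l,st,c=cv2.connectedComponentsWithStats(m); 
for i in range(1,n):
    if st[i,4]>80: print(st[i],c[i])
i=[i for i in range(1,n) if abs(c[i]-[433,244]).max()<8][0]
pts=np.argwhere(l==i)[:,::-1]; rect=cv2.minAreaRect(pts.astype(np.float32)); print(rect)
f=onz(t,T([(383,322),(410,388)]),.0163); q=onz(t,T([(503,238),(555,360)]),.0329)
print(f,q, np.linalg.norm(f[0]-f[1]),np.linalg.norm(q[0]-q[1]))
F=f.mean(0);Q=q.mean(0); d=Q-F; print("foot",F,"mouth",Q,np.degrees(np.arctan2(d[1],d[0])),np.linalg.norm(d[:2]),60*np.cos(np.radians(16)))
print("centroid@.026",onz(t,[c[i]],.026))
# scene check
print(proj(s,[F,Q,[F[0],F[1],0]]))
crop(s["pixels"],180,200,140,105,5,"pics/s6.png")
hs=cv2.cvtColor(s["pixels"],cv2.COLOR_RGB2HSV); 
# cachepot rim now: T crop 105,90,3.3
C=(np.array([[239,472],[486,473]])+.5)/3.3-.5+[105,90]; print("cachepot, bowl",onz(t1,C,.05))
E
```

```text
[417 229  33  28 586] [433.5887372  244.28327645]
[366 242  22  19 269] [377.32342007 249.7472119 ]
[ 420  300   42   42 1398] [440.22103004 320.69742489]
((432.1829833984375, 244.77578735351562), (25.559307098388672, 28.359342575073242), 68.96248626708984)
[[ 0.50230324 -0.230259    0.0163    ]
 [ 0.47406315 -0.24090154  0.0163    ]] [[ 0.53613592 -0.2782114   0.0329    ]
 [ 0.48464082 -0.29826564  0.0329    ]] 0.03017890372512008 0.05526226466040719
foot [ 0.48818319 -0.23558027  0.0163    ] mouth [ 0.51038837 -0.28823852  0.0329    ] -67.13559510519661 0.057148590215486364 57.675701756299134
centroid@.026 [[ 0.5007599  -0.26487361  0.026     ]]
[[231.267251   258.57939131]
 [201.11121538 251.94501882]
 [232.1761031  265.26592442]]
cachepot, bowl [[0.53233368 0.26935945 0.05      ]
 [0.52921311 0.11447257 0.05      ]]
```

View pics/s6.png

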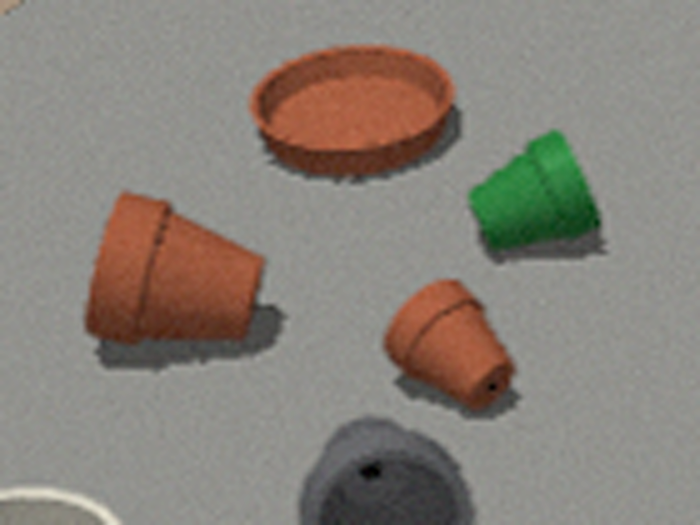

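```bash
python3 - <<'E'
from h import *
plan([.5067,-.2798,.150],23)
E
```

```text
t 6.6 tcp [0.6749 0.1703 0.3638] yhead -101.0 F [-0.4 -0.5 -0.8] w 0.0513 q [-0.61  0.78  0.73  1.15 -0.49  1.38 -1.71]
shift [-0.0806  0.4743  0.2123] turn options (np.float64(0.6227336915132672), np.float64(-1.3772663084867327)) tilt [ 0.005   0.0015 -1.    ]
```

Call:
{"fn": "send_rows", "kwargs": {
  "series": [
    [1,-0.007,0.04,0,0.05],
    [1,-0.014,0.08,0,0.1],
    [1,-0.02,0.12,0,0.16],
    [1,-0.027,0.16,0,0.22],
    [1,-0.034,0.2,0,0.28],
    [1,-0.04,0.24,0.02,0.34],
    [1,-0.047,0.275,0.04,0.4],
    [1,-0.053,0.31,0.06,0.46],
    [1,-0.059,0.345,0.08,0.52],
    [1,-0.065,0.38,0.1,0.58],
    [1,-0.07,0.41,0.12,0.62],
    [1,-0.075,0.44,0.14,0.62],
    [1,-0.08,0.46,0.17,0.62],
    [1,-0.081,0.474,0.19,0.62],
    [1,-0.081,0.474,0.21,0.62],
    [1,-0.081,0.474,0.21,0.62]
  ]
}}

```text
time: 7.93
tcp_pos: [0.5009, -0.2781, 0.1467]
tool_rot: [-2.621, 1.732, 0.014]
force: [-0.3, -0.0, 0.0]
width: 0.0857
```

```bash
python3 - <<'E'
from h import *
plan([.5067,-.2798,.01],23)
o=monitor.observe(); f=vision.grab_frame("wrist"); im=f["pixels"][:,:,::-1].copy()
u=np.array([np.cos(np.radians(16))*.389,np.cos(np.radians(16))*-.921,np.sin(np.radians(16))]);F=np.array([.488,-.2356,.0163])
for d in (0,.04,.05,.06):
    p=proj(f,[F+u*d],o)[0]; cv2.circle(im,(int(p[0]),int(p[1])),3,(255,255,0),-1); print(d,p)
cv2.imwrite("pics/w2.png",im)
E
```

```text
t 7.93 tcp [ 0.5009 -0.2781  0.1467] yhead -156.9 F [-0.3 -0.   0. ] w 0.0857 q [ 0.03  0.87  0.74  1.82 -0.81  0.79 -1.53]
shift [ 0.0049 -0.0053  0.1367] turn options (np.float64(0.0009224441905817887), np.float64(-1.9990775558094183)) tilt [-0.0075  0.005  -1.    ]
0 [308.86363898 281.63105327]
0.04 [308.47986096 236.67465129]
0.05 [308.37686598 224.2408071 ]
0.06 [308.27095029 211.27893536]
```

View pics/w2.png

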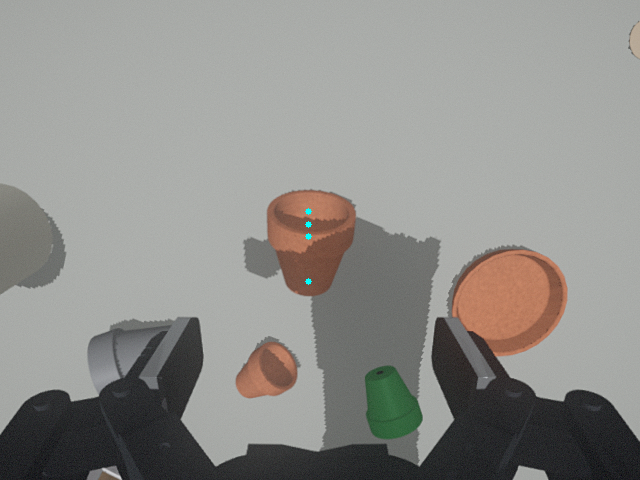

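```bash
python3 - <<'E'
from h import *
plan([.5067,-.2798,.01],23)
E
```

```text
t 7.98 tcp [ 0.5023 -0.2781  0.1487] yhead -156.8 F [0.2 0.6 0. ] w 0.0855 q [ 0.03  0.87  0.74  1.82 -0.81  0.8  -1.53]
shift [ 0.0041 -0.0038  0.1386] turn options (np.float64(0.001854077858048855), np.float64(-1.998145922141951)) tilt [-0.0051  0.0039 -1.    ]
```

Call:
{"fn": "send_rows", "kwargs": {
  "series": [
    [1,0.002,-0.001,0.04,0],
    [1,0.002,-0.001,0.08,0],
    [1,0.002,-0.001,0.115,0],
    [1,0.002,-0.001,0.138,0],
    [1,0.002,-0.001,0.138,0],
    [0.8,0.002,-0.001,0.138,0],
    [0.72,0.002,-0.001,0.138,0],
    [0.72,0.002,-0.001,0.138,0],
    [0.72,0.002,-0.001,0.138,0]
  ]
}}

```text
time: 8.73
tcp_pos: [0.5069, -0.2818, 0.0152]
tool_rot: [2.623, -1.728, 0.005]
force: [0.4, -0.7, -0.0]
width: 0.0613
```

```bash
python3 - <<'E'
from h import *
plan([.5067,-.2798,.01],23)
o=monitor.observe(); f=vision.grab_frame("wrist"); cv2.imwrite("pics/w3.png",f["pixels"][:,:,::-1])
s=vision.grab_frame("scene");crop(s["pixels"],140,150,200,150,4,"pics/s7.png")
E
```

```text
t 8.73 tcp [ 0.5069 -0.2818  0.0152] yhead -156.8 F [ 0.4 -0.7 -0. ] w 0.0613 q [ 0.16  1.03  0.49  1.85 -0.96  0.51 -1.42]
shift [-0.0019 -0.0006  0.0052] turn options (np.float64(0.0026165733569822832), np.float64(-1.9973834266430177)) tilt [ 0.0026 -0.0019 -1.    ]
```

View pics/w3.png

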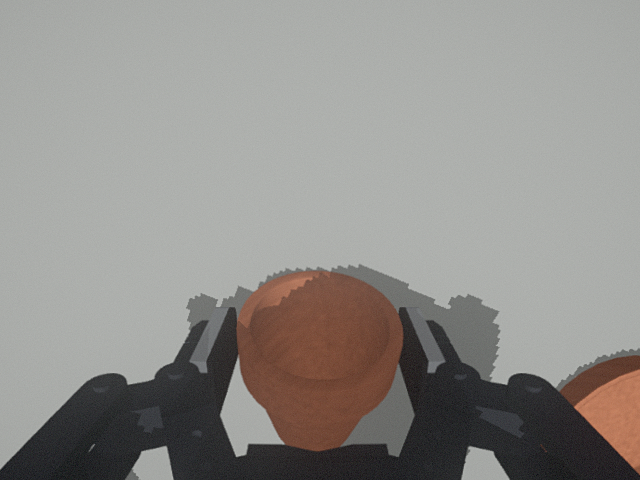

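View pics/s7.png

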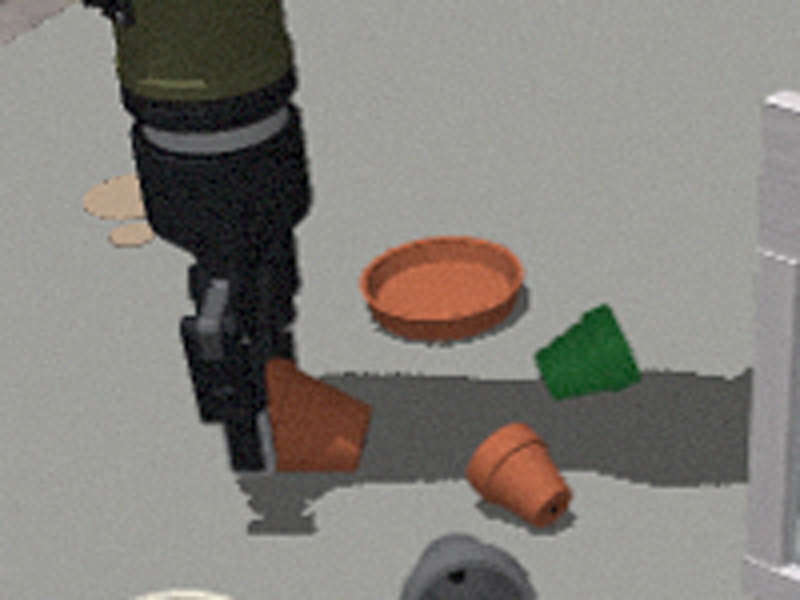

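Call:
{"fn": "send_rows", "kwargs": {
  "series": [
    [0.67,0,0,0,0],
    [0.67,0,0,0,0],
    [0.67,0,0,0,0],
    [0.67,0,0,-0.004,0],
    [0.67,0,0,-0.008,0],
    [0.67,0,0,-0.008,0]
  ]
}}

```text
time: 9.33
tcp_pos: [0.506, -0.2815, 0.0221]
tool_rot: [2.623, -1.729, 0.002]
force: [0.1, -0.4, -0.6]
width: 0.058
```

```bash
python3 - <<'E'
from h import *
plan([.5067,-.2798,.01],23)
s=vision.grab_frame("scene");crop(s["pixels"],180,200,100,75,8,"pics/s8.png")
f=vision.grab_frame("wrist"); cv2.imwrite("pics/w4.png",f["pixels"][230:,200:450,::-1])
E
```

```text
t 9.33 tcp [ 0.506  -0.2815  0.0221] yhead -156.8 F [ 0.1 -0.4 -0.6] w 0.058 q [ 0.15  1.02  0.5   1.86 -0.95  0.53 -1.43]
shift [-0.0013 -0.0013  0.0121] turn options (np.float64(0.0022432738123699084), np.float64(-1.9977567261876301)) tilt [ 8.e-04 -7.e-04 -1.e+00]
```

View pics/s8.png

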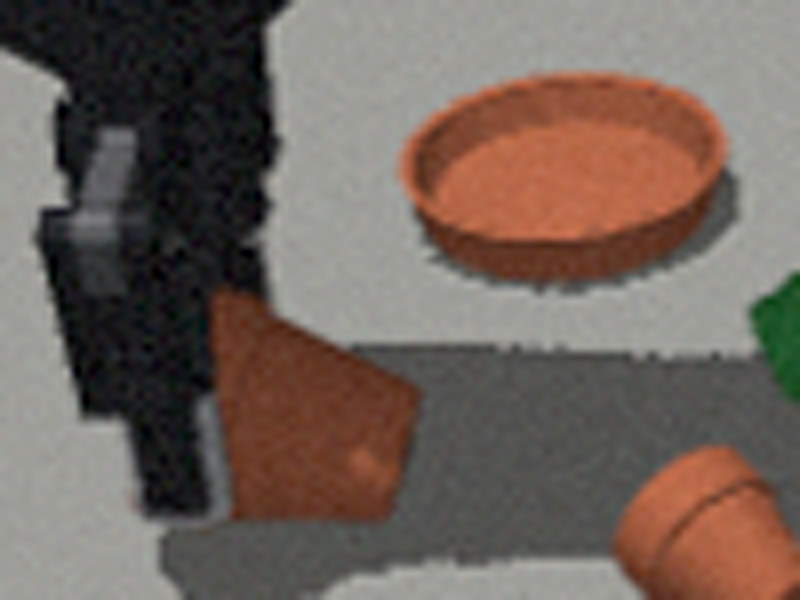

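View pics/w4.png

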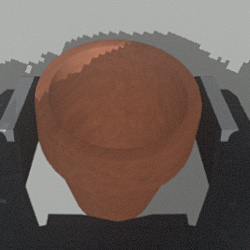

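Call:
{"fn": "send_rows", "kwargs": {
  "series": [
    [0.673,0,0,0,0],
    [0.676,0,0,0,0],
    [0.676,0,0,0,0],
    [0.676,0,0,0,0]
  ]
}}

```text
time: 9.77
tcp_pos: [0.5056, -0.2812, 0.0211]
tool_rot: [-2.623, 1.729, 0.001]
force: [1.3, 0.8, -0.7]
width: 0.0577
```

```bash
cat > look.py <<'E'
from h import *
import sys
n=sys.argv[1]
plan([.5067,-.2798,.01],23)
s=vision.grab_frame("scene");crop(s["pixels"],170,190,110,82,7,f"pics/s{n}.png")
f=vision.grab_frame("wrist"); cv2.imwrite(f"pics/w{n}.png",f["pixels"][230:,200:450,::-1])
a=cv2.imread(f"pics/s{n}.png"); b=cv2.imread(f"pics/w{n}.png"); 
c=np.zeros((574,a.shape[1],3),np.uint8); c[:a.shape[0]]=a; c[0:250,-250:]=b; cv2.imwrite(f"pics/m{n}.png",c)
E
python3 look.py 9
```

```text
t 9.77 tcp [ 0.5056 -0.2812  0.0211] yhead -156.8 F [ 1.3  0.8 -0.7] w 0.0577 q [ 0.15  1.02  0.5   1.86 -0.95  0.53 -1.43]
shift [-0.0008 -0.0016  0.0111] turn options (np.float64(0.002218519523178644), np.float64(-1.9977814804768212)) tilt [-3.e-04  2.e-04 -1.e+00]
```

View pics/m9.png

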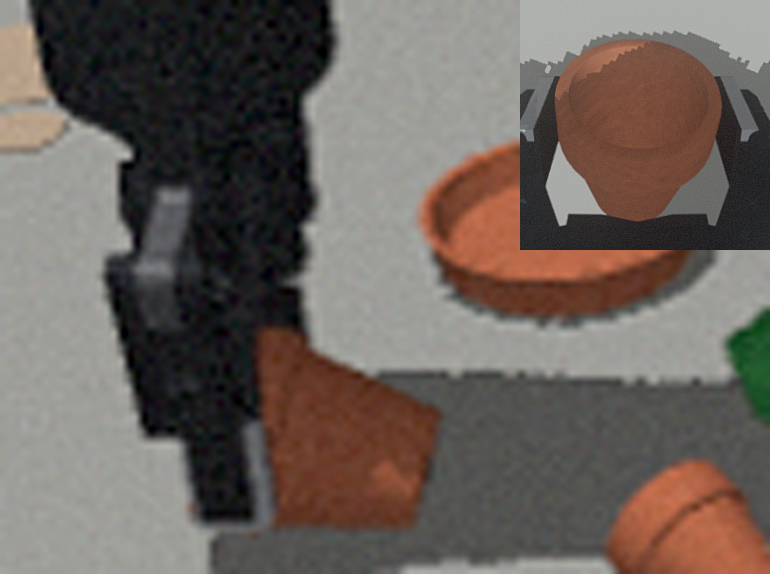

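Call:
{"fn": "send_rows", "kwargs": {
  "series": [
    [0.678,0,0,0,0],
    [0.68,0,0,0,0],
    [0.681,0,0,0,0],
    [0.682,0,0,0,0],
    [0.682,0,0,0,0]
  ]
}}

```text
time: 10.28
tcp_pos: [0.5057, -0.2812, 0.0213]
tool_rot: [-2.623, 1.729, 0.0]
force: [0.3, 0.5, -1.3]
width: 0.0585
```

```bash
python3 look.py 10
```

```text
t 10.28 tcp [ 0.5057 -0.2812  0.0213] yhead -156.8 F [ 0.3  0.5 -1.3] w 0.0585 q [ 0.15  1.02  0.5   1.86 -0.95  0.53 -1.43]
shift [-0.0009 -0.0015  0.0113] turn options (np.float64(0.0022251707503471605), np.float64(-1.9977748292496529)) tilt [ 0.  0. -1.]
```

View pics/m10.png

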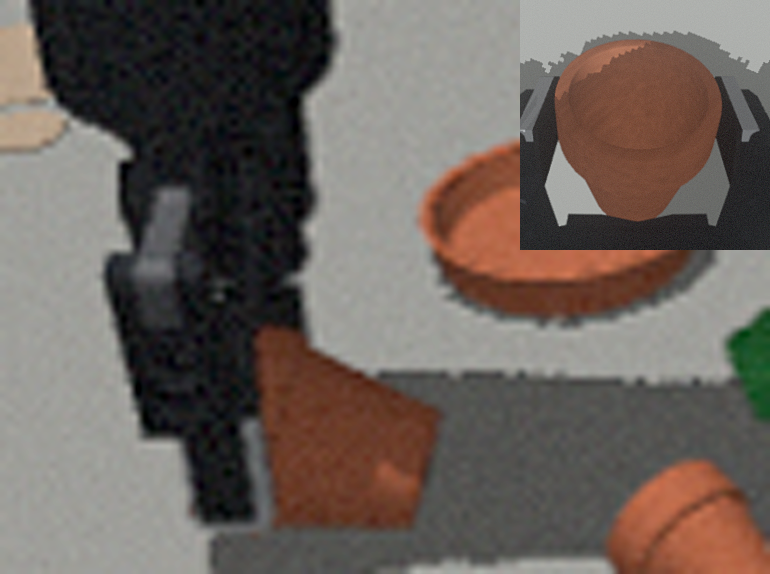

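Call:
{"fn": "send_rows", "kwargs": {
  "series": [
    [0.684,0,0,0,0],
    [0.685,0,0,0,0],
    [0.686,0,0,0,0],
    [0.687,0,0,0,0],
    [0.687,0,0,0,0]
  ]
}}

```text
time: 10.8
tcp_pos: [0.5057, -0.2813, 0.0213]
tool_rot: [-2.623, 1.729, -0.0]
force: [0.2, 0.4, -1.7]
width: 0.0591
```

```bash
python3 look.py 11
```

```text
t 10.8 tcp [ 0.5057 -0.2813  0.0213] yhead -156.8 F [ 0.2  0.4 -1.7] w 0.0591 q [ 0.15  1.02  0.5   1.86 -0.95  0.53 -1.43]
shift [-0.0009 -0.0015  0.0113] turn options (np.float64(0.002193591944905254), np.float64(-1.9978064080550948)) tilt [ 0.  0. -1.]
```

View pics/m11.png

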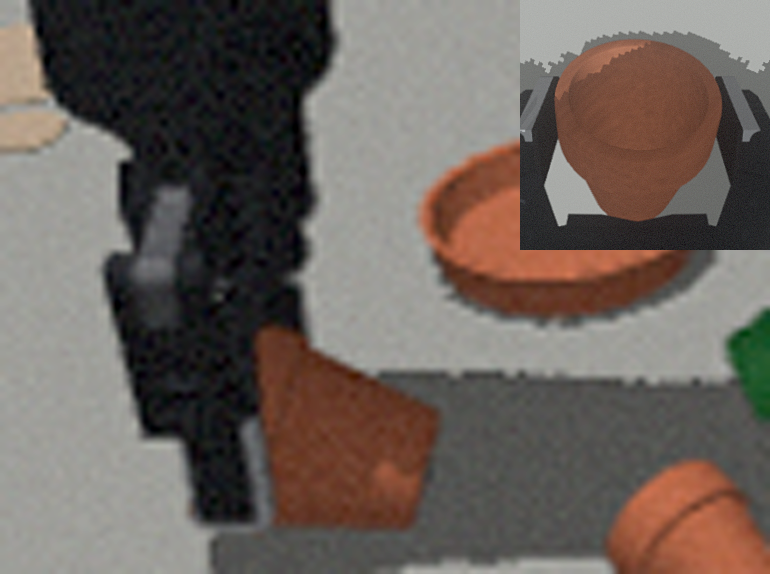

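Call:
{"fn": "send_rows", "kwargs": {
  "series": [
    [0.688,0,0,0,0],
    [0.689,0,0,0,0],
    [0.69,0,0,0,0],
    [0.691,0,0,0,0],
    [0.691,0,0,0,0]
  ]
}}

```text
time: 11.32
tcp_pos: [0.5057, -0.2812, 0.0213]
tool_rot: [-2.623, 1.729, 0.0]
force: [-1.0, 0.2, -1.2]
width: 0.059
```

```bash
python3 look.py 12
```

```text
t 11.32 tcp [ 0.5057 -0.2812  0.0213] yhead -156.8 F [-1.   0.2 -1.2] w 0.059 q [ 0.15  1.02  0.5   1.86 -0.95  0.53 -1.43]
shift [-0.0009 -0.0015  0.0113] turn options (np.float64(0.0022407853327450766), np.float64(-1.997759214667255)) tilt [ 0.e+00  1.e-04 -1.e+00]
```

View pics/m12.png

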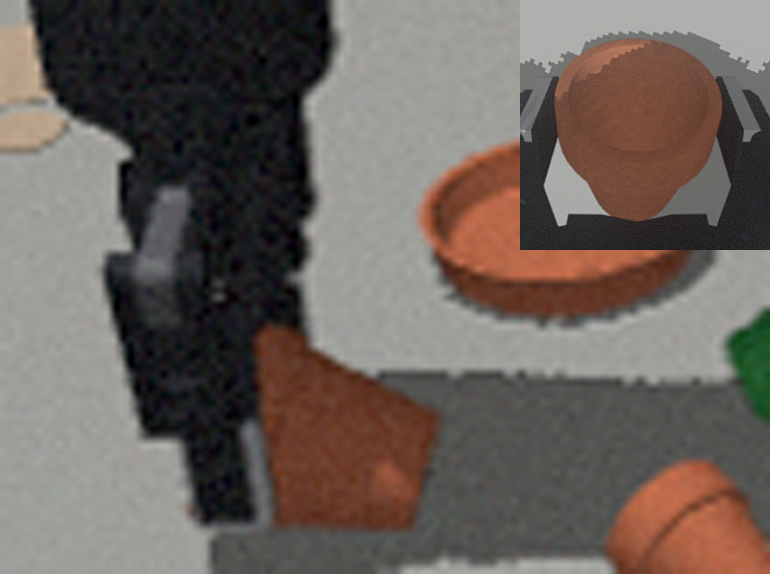

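Call:
{"fn": "send_rows", "kwargs": {
  "series": [
    [0.693,0,0,0,0],
    [0.695,0,0,0,0],
    [0.697,0,0,0,0],
    [0.697,0,0,0,0]
  ]
}}

```text
time: 11.75
tcp_pos: [0.5057, -0.2812, 0.0213]
tool_rot: [-2.623, 1.729, 0.0]
force: [-0.1, -0.0, -1.0]
width: 0.0594
```

```bash
python3 look.py 13
```

```text
t 11.75 tcp [ 0.5057 -0.2812  0.0213] yhead -156.8 F [-0.1 -0.  -1. ] w 0.0594 q [ 0.15  1.02  0.5   1.86 -0.95  0.53 -1.43]
shift [-0.0009 -0.0015  0.0113] turn options (np.float64(0.0022189593309406065), np.float64(-1.9977810406690595)) tilt [ 0.e+00  1.e-04 -1.e+00]
```

View pics/m13.png

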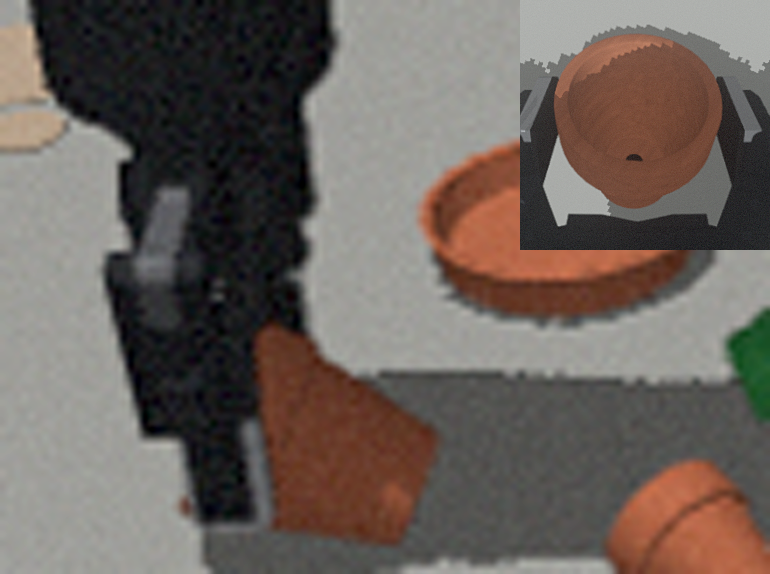

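Call:
{"fn": "send_rows", "kwargs": {
  "series": [
    [0.697,0,0,-0.002,0],
    [0.697,0,0,-0.004,0],
    [0.697,0,0,-0.006,0],
    [0.697,0,0,-0.008,0],
    [0.697,0,0,-0.008,0]
  ]
}}

```text
time: 12.27
tcp_pos: [0.5059, -0.2814, 0.0298]
tool_rot: [2.623, -1.729, 0.001]
force: [0.1, -0.2, -0.6]
width: 0.0593
```

```bash
python3 look.py 14
```

```text
t 12.27 tcp [ 0.5059 -0.2814  0.0298] yhead -156.8 F [ 0.1 -0.2 -0.6] w 0.0593 q [ 0.15  1.01  0.51  1.86 -0.94  0.54 -1.44]
shift [-0.0012 -0.0013  0.0198] turn options (np.float64(0.002261737148285824), np.float64(-1.9977382628517142)) tilt [ 6.e-04 -4.e-04 -1.e+00]
```

View pics/m14.png

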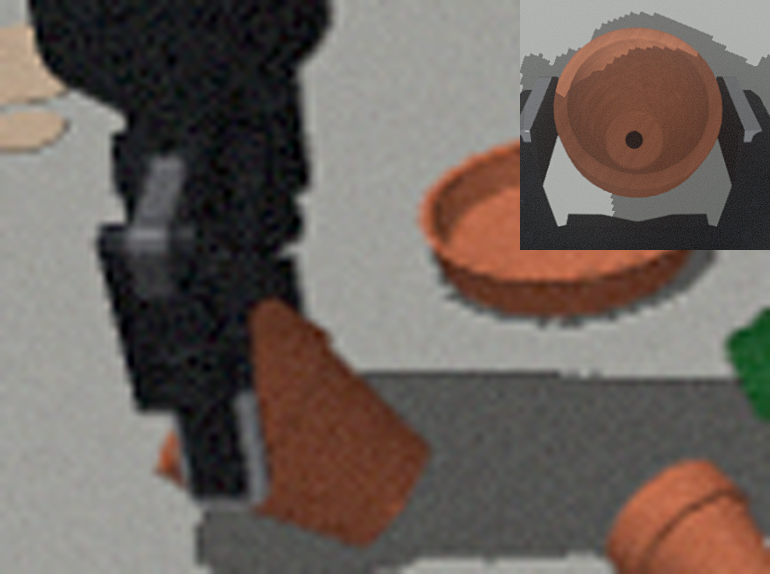

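Call:
{"fn": "send_rows", "kwargs": {
  "series": [
    [0.697,0,0,-0.002,0],
    [0.697,0,0,-0.004,0],
    [0.697,0,0,-0.006,0],
    [0.697,0,0,-0.008,0],
    [0.697,0,0,-0.01,0],
    [0.697,0,0,-0.01,0],
    [0.697,0,0,-0.01,0]
  ]
}}

```text
time: 12.95
tcp_pos: [0.5058, -0.2813, 0.0394]
tool_rot: [-2.623, 1.729, -0.001]
force: [-0.2, 0.2, -0.5]
width: 0.0594
```

```bash
python3 look.py 15
```

```text
t 12.95 tcp [ 0.5058 -0.2813  0.0394] yhead -156.8 F [-0.2  0.2 -0.5] w 0.0594 q [ 0.14  1.    0.53  1.85 -0.93  0.56 -1.45]
shift [-0.001  -0.0014  0.0294] turn options (np.float64(0.002250775560375473), np.float64(-1.9977492244396244)) tilt [ 3.e-04 -1.e-04 -1.e+00]
```

View pics/m15.png

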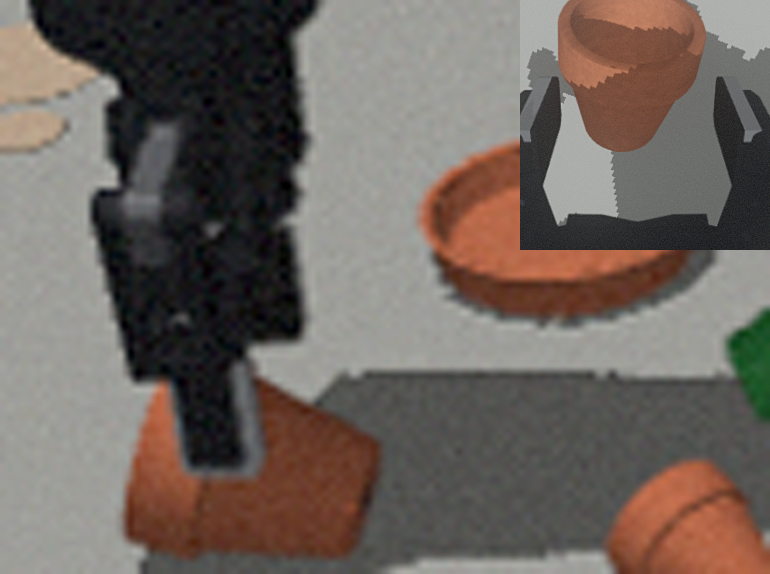

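```bash
python3 - <<'E'
from h import *
s=vision.grab_frame("scene"); o=monitor.observe(); f=vision.grab_frame("wrist"); cv2.imwrite("pics/w16.png",f["pixels"][:,:,::-1])
F=onz(s,[(222.3,261.1)],.0163)[0]; Q=onz(s,[(190.4,255)],.0329)[0]
d=Q-F; print(F,Q,np.linalg.norm(d[:2]),np.degrees(np.arctan2(d[1],d[0])))
E
```

```text
[ 0.5021396  -0.24745756  0.0163    ] [ 0.52699525 -0.30164085  0.0329    ] 0.059612353426375046 -65.3575282204207
```

View pics/w16.png

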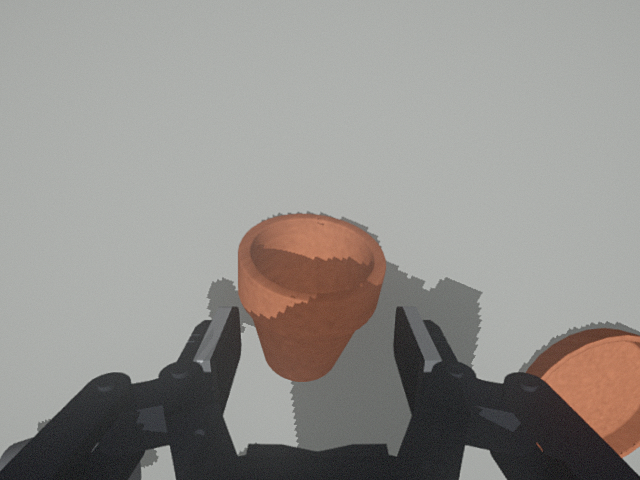

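```bash
python3 - <<'E'
from h import *
o=monitor.observe(); f=vision.grab_frame("wrist")
F=onz(f,[(300,380)],.0327,o)[0]; Q=onz(f,[(238,265),(386,268)],.0329,o); M=Q.mean(0)
d=M-F; h=np.degrees(np.arctan2(d[1],d[0])); print("F",F,"mouth",M,np.linalg.norm(Q[0]-Q[1]),np.linalg.norm(d[:2]),57.7+4.7,h)
u=d[:2]/np.linalg.norm(d[:2])
foot=F[:2]+.0047*u; print("foot",foot,"P",foot+.048*u,"from mouth",M[:2]-.0096*u)
P=M[:2]-.0096*u
plan([P[0],P[1],.03],h+90)
E
```

```text
F [ 0.49832675 -0.24629728  0.0327    ] mouth [ 0.5146262  -0.29841074  0.0329    ] 0.05874321591351844 0.05460297528743055 62.400000000000006 -72.63196078757647
foot [ 0.49972974 -0.25078299] P [ 0.51405815 -0.29659453] from mouth [ 0.51176052 -0.28924844]
t 13.2 tcp [ 0.5056 -0.2812  0.0391] yhead -156.8 F [-0.7  0.3 -0.5] w 0.0595 q [ 0.14  1.    0.53  1.85 -0.93  0.56 -1.45]
shift [ 0.0098 -0.0025  0.0091] turn options (np.float64(0.06479329268217006), np.float64(-1.9352067073178298)) tilt [-1.e-04  1.e-04 -1.e+00]
```

Call:
{"fn": "send_rows", "kwargs": {
  "series": [
    [0.85,0,0,0,0.03],
    [0.85,0.008,-0.001,0,0.03],
    [0.85,0.015,-0.002,0,0.03],
    [0.85,0.015,-0.002,0.01,0.03],
    [0.85,0.015,-0.002,0.024,0.03],
    [0.75,0.015,-0.002,0.024,0.03],
    [0.67,0.015,-0.002,0.024,0.03],
    [0.67,0.015,-0.002,0.024,0.03],
    [0.67,0.015,-0.002,0.024,0.03]
  ]
}}

```text
time: 13.95
tcp_pos: [0.5135, -0.2945, 0.0155]
tool_rot: [2.581, -1.79, 0.001]
force: [0.5, -0.6, -1.1]
width: 0.0577
```

```bash
python3 look.py 17
```

```text
t 13.95 tcp [ 0.5135 -0.2945  0.0155] yhead -159.5 F [ 0.5 -0.6 -1.1] w 0.0577 q [ 0.17  1.04  0.5   1.81 -0.93  0.55 -1.49]
shift [-0.0161  0.0012  0.0055] turn options (np.float64(1.9722842493348303), np.float64(-0.027715750665169656)) tilt [ 2.e-04 -4.e-04 -1.e+00]
```

View pics/m17.png

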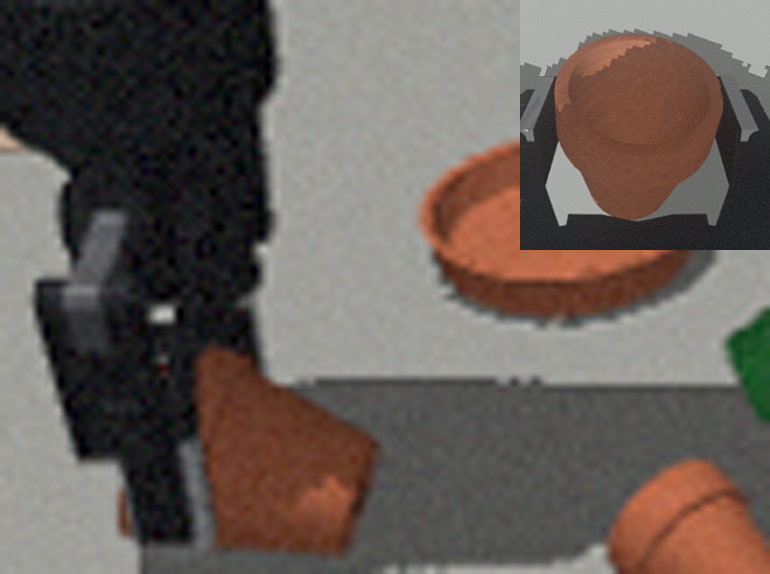

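Call:
{"fn": "send_rows", "kwargs": {
  "series": [
    [0.67,0,0,-0.003,0],
    [0.67,0,0,-0.006,0],
    [0.685,0,0,-0.006,0],
    [0.692,0,0,-0.006,0],
    [0.695,0,0,-0.006,0],
    [0.696,0,0,-0.006,0],
    [0.696,0,0,-0.006,0],
    [0.68,0,0,-0.006,0],
    [0.67,0,0,-0.006,0]
  ]
}}

```text
time: 14.8
tcp_pos: [0.5134, -0.2942, 0.0212]
tool_rot: [-2.581, 1.791, 0.0]
force: [-0.6, -0.1, -1.3]
width: 0.058
```

```bash
python3 look.py 18
```

```text
t 14.8 tcp [ 0.5134 -0.2942  0.0212] yhead -159.5 F [-0.6 -0.1 -1.3] w 0.058 q [ 0.16  1.03  0.51  1.81 -0.92  0.56 -1.49]
shift [-0.0158  0.0012  0.0112] turn options (np.float64(1.9722303202217186), np.float64(-0.027769679778281407)) tilt [-2.e-04  1.e-04 -1.e+00]
```

View pics/m18.png

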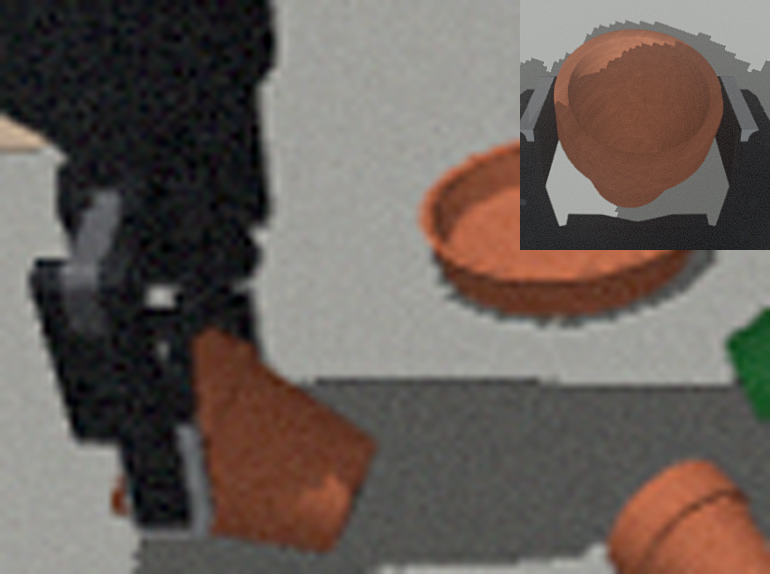

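Call:
{"fn": "send_rows", "kwargs": {
  "series": [
    [0.67,0,0,-0.003,0],
    [0.67,0,0,-0.006,0],
    [0.685,0,0,-0.006,0],
    [0.692,0,0,-0.006,0],
    [0.695,0,0,-0.006,0],
    [0.696,0,0,-0.006,0],
    [0.696,0,0,-0.006,0],
    [0.68,0,0,-0.006,0],
    [0.67,0,0,-0.006,0]
  ]
}}

```text
time: 15.65
tcp_pos: [0.5134, -0.2942, 0.0272]
tool_rot: [-2.581, 1.791, 0.0]
force: [-0.6, -0.1, -0.9]
width: 0.0581
```

```bash
python3 look.py 19
```

```text
t 15.65 tcp [ 0.5134 -0.2942  0.0272] yhead -159.5 F [-0.6 -0.1 -0.9] w 0.0581 q [ 0.16  1.02  0.52  1.81 -0.92  0.57 -1.5 ]
shift [-0.0158  0.0012  0.0172] turn options (np.float64(1.9722143551652054), np.float64(-0.02778564483479455)) tilt [-2.e-04  3.e-04 -1.e+00]
```

View pics/m19.png

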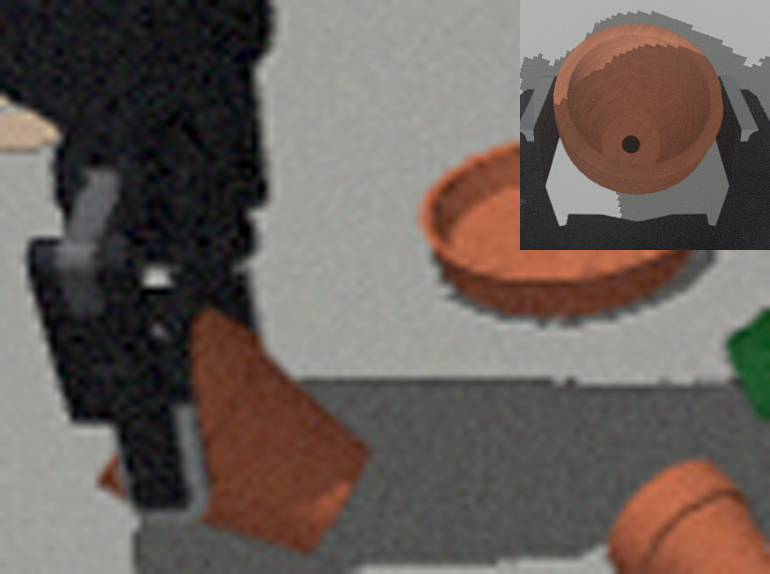

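Pot foot keeps swinging down in the grip. Repeat.

Call:
{"fn": "send_rows", "kwargs": {
  "series": [
    [0.67,0,0,-0.003,0],
    [0.67,0,0,-0.006,0],
    [0.685,0,0,-0.006,0],
    [0.692,0,0,-0.006,0],
    [0.695,0,0,-0.006,0],
    [0.696,0,0,-0.006,0],
    [0.696,0,0,-0.006,0],
    [0.68,0,0,-0.006,0],
    [0.67,0,0,-0.006,0]
  ]
}}

```text
time: 16.5
tcp_pos: [0.5133, -0.2941, 0.0332]
tool_rot: [-2.581, 1.791, 0.001]
force: [-0.6, -0.6, -0.3]
width: 0.0577
```

```bash
python3 look.py 20
```

```text
t 16.5 tcp [ 0.5133 -0.2941  0.0332] yhead -159.5 F [-0.6 -0.6 -0.3] w 0.0577 q [ 0.15  1.02  0.53  1.81 -0.91  0.58 -1.51]
shift [-0.0157  0.0012  0.0232] turn options (np.float64(1.9722072269321842), np.float64(-0.0277927730678158)) tilt [-2.e-04  3.e-04 -1.e+00]
```

View pics/m20.png

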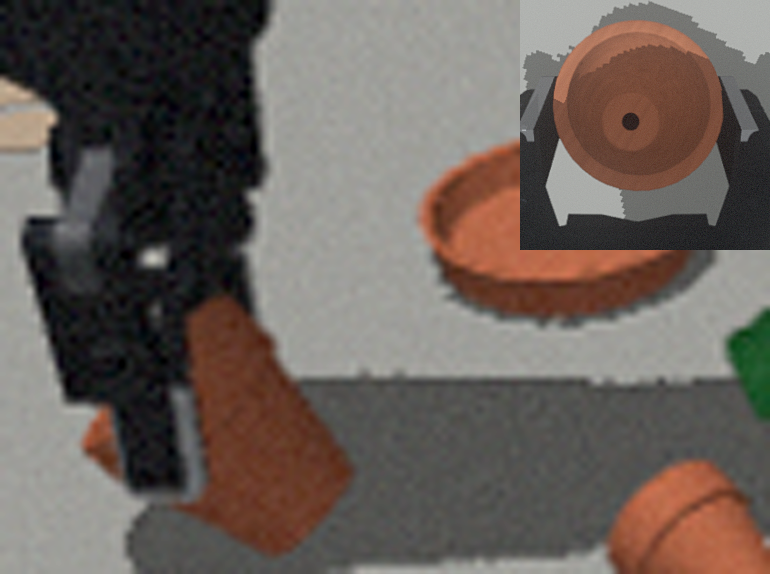

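Call:
{"fn": "send_rows", "kwargs": {
  "series": [
    [0.67,0,0,-0.003,0],
    [0.67,0,0,-0.007,0],
    [0.685,0,0,-0.007,0],
    [0.692,0,0,-0.007,0],
    [0.695,0,0,-0.007,0],
    [0.696,0,0,-0.007,0],
    [0.696,0,0,-0.007,0],
    [0.68,0,0,-0.007,0],
    [0.67,0,0,-0.007,0]
  ]
}}

```text
time: 17.35
tcp_pos: [0.5135, -0.2947, 0.0404]
tool_rot: [2.581, -1.791, 0.001]
force: [-0.5, -0.5, 0.2]
width: 0.0577
```

```bash
python3 look.py 21
```

```text
t 17.35 tcp [ 0.5135 -0.2947  0.0404] yhead -159.5 F [-0.5 -0.5  0.2] w 0.0577 q [ 0.15  1.01  0.54  1.81 -0.9   0.59 -1.51]
shift [-0.0164  0.0012  0.0304] turn options (np.float64(1.972087645750452), np.float64(-0.02791235424954803)) tilt [ 3.e-04 -7.e-04 -1.e+00]
```

View pics/m21.png

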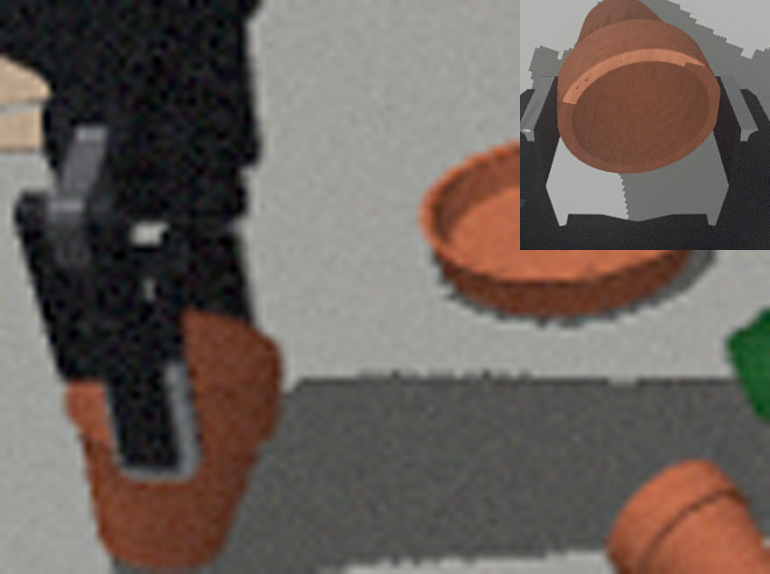

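```bash
python3 - <<'E'
from h import *
s=vision.grab_frame("scene"); t=vision.grab_frame("top")
p=proj(s,[[.5135,-.2945,.055],[.5135,-.2945,.0]]); print((p-[170,190])*7)
crop(s["pixels"],175,225,50,50,12,"pics/s22.png")
crop(t["pixels"],400,190,100,75,8,"pics/t22.png")
# predicted upright rim/foot points
th=np.linspace(0,2*np.pi,24,endpoint=False)
E
```

```text
[[180.60233162 368.68210584]
 [209.72632554 530.06908241]]
```

View pics/s22.png

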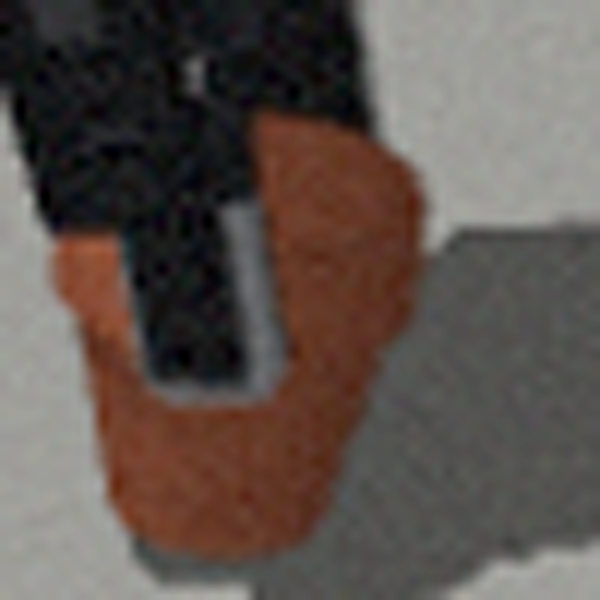

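View pics/t22.png

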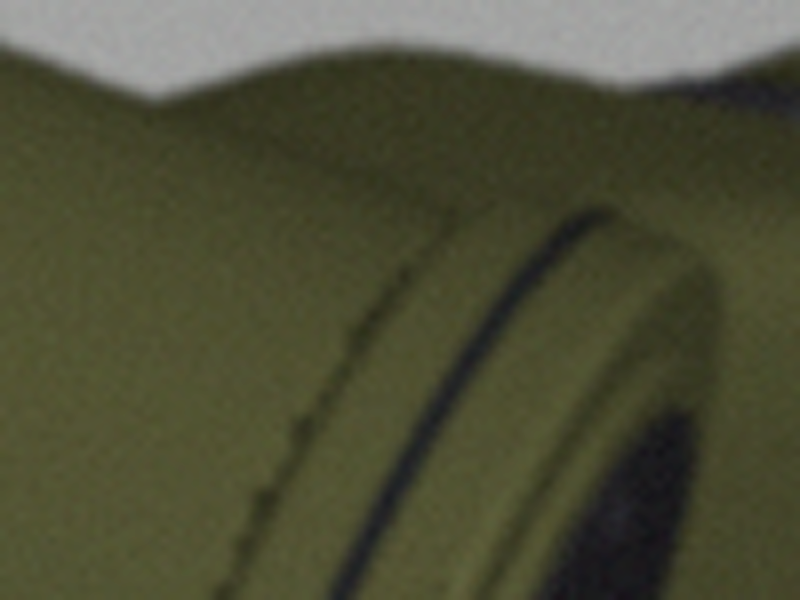

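Call:
{"fn": "send_rows", "kwargs": {
  "series": [
    [0.685,0,0,0,0],
    [0.692,0,0,0,0],
    [0.696,0,0,0.001,0],
    [0.696,0,0,0.002,0],
    [0.696,0,0,0.003,0],
    [0.696,0,0,0.004,0],
    [0.696,0,0,0.005,0],
    [0.696,0,0,0.005,0],
    [0.696,0,0,0.005,0]
  ]
}}

```text
time: 18.3
tcp_pos: [0.5134, -0.2941, 0.0351]
tool_rot: [-2.581, 1.791, 0.0]
force: [-0.3, 0.3, 0.3]
width: 0.0597
```

```bash
python3 look.py 23
```

```text
t 18.3 tcp [ 0.5134 -0.2941  0.0351] yhead -159.5 F [-0.3  0.3  0.3] w 0.0597 q [ 0.15  1.01  0.53  1.81 -0.9   0.58 -1.51]
shift [-0.0158  0.0012  0.0251] turn options (np.float64(1.9722695170458766), np.float64(-0.027730482954123344)) tilt [-2.e-04  2.e-04 -1.e+00]
```

View pics/m23.png

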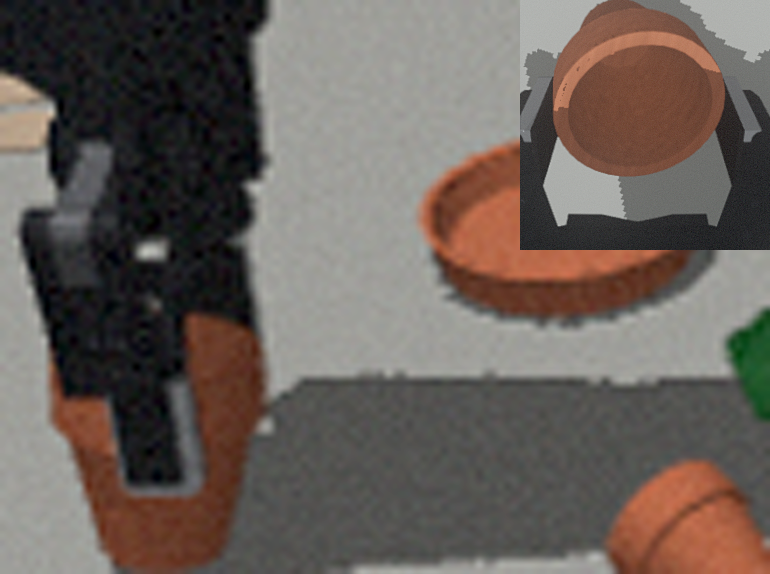

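Call:
{"fn": "send_rows", "kwargs": {
  "series": [
    [0.7,0,0,0,0],
    [0.705,0,0,0,0],
    [0.72,0,0,0,0],
    [0.76,0,0,0,0],
    [0.85,0,0,0,0],
    [0.95,0,0,0,0]
  ]
}}

```text
time: 18.9
tcp_pos: [0.5134, -0.2942, 0.0352]
tool_rot: [-2.581, 1.791, 0.0]
force: [-0.2, 0.5, 0.3]
width: 0.0807
```

```bash
python3 look.py 24
```

```text
t 18.9 tcp [ 0.5134 -0.2942  0.0352] yhead -159.5 F [-0.2  0.5  0.3] w 0.0807 q [ 0.15  1.01  0.53  1.81 -0.9   0.58 -1.51]
shift [-0.0158  0.0012  0.0252] turn options (np.float64(1.9722504601707107), np.float64(-0.027749539829289283)) tilt [-1.e-04  1.e-04 -1.e+00]
```

View pics/m24.png

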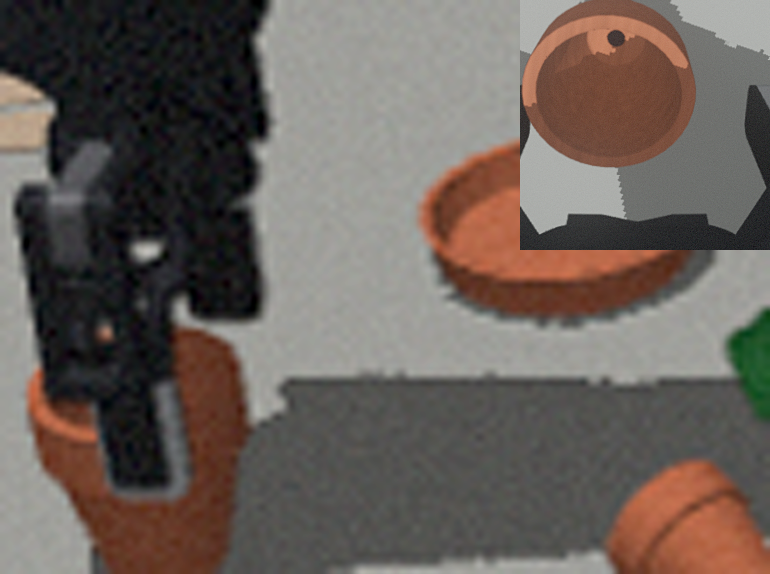

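```bash
python3 - <<'E'
from h import *
o=monitor.observe(); f=vision.grab_frame("wrist"); cv2.imwrite("pics/w25.png",f["pixels"][:,:,::-1])
hsv=cv2.cvtColor(f["pixels"],cv2.COLOR_RGB2HSV); m=((hsv[...,0]<14)&(hsv[...,1]>110)).astype(np.uint8)
n,l,st,c=cv2.connectedComponentsWithStats(m); print(st[1:][st[1:,4]>500])
s=vision.grab_frame("scene");crop(s["pixels"],160,215,70,70,8,"pics/s25.png")
E
```

```text
[[  202   232   173   165 20488]
 [  534   345   106   106  4980]]
```

View pics/w25.png

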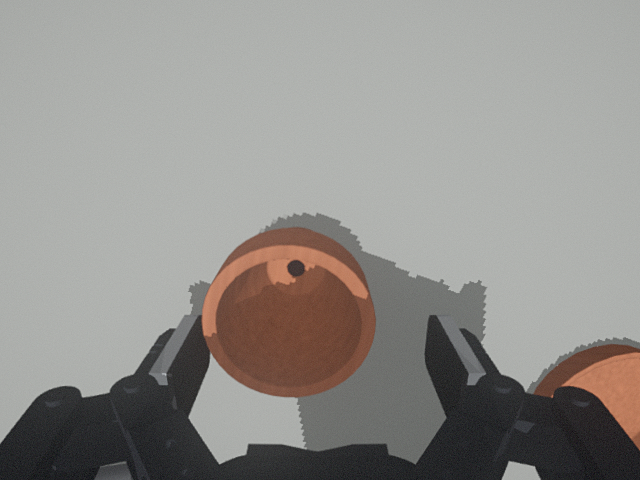

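View pics/s25.png

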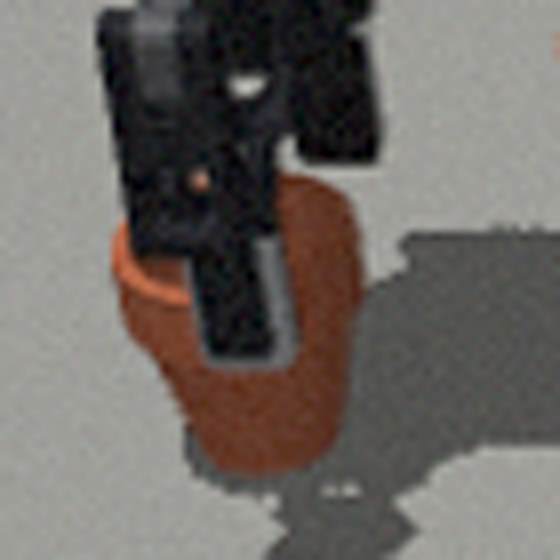

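```bash
python3 - <<'E'
from h import *
s=vision.grab_frame("scene"); o=monitor.observe(); f=vision.grab_frame("wrist")
for z in (.03,.035,.04,.045,.05,.055): print(z,proj(s,[[.5556,-.2785,z]]))
M=onz(f,[(288.5,321)],.06,o)[0]; H=onz(f,[(296,268)],.008,o)[0]; L=onz(f,[(202,320),(375,320)],.06,o); print("mouth",M,"hole",H,np.linalg.norm(L[0]-L[1]))
plan([M[0],M[1],.0352],20.5)
plan([H[0],H[1],.0352],20.5)
c,d=rays(s,[(214.0,247.0)]) 
E
```

```text
0.03 [[192.01891896 266.9587304 ]]
0.035 [[191.60558204 264.80744434]]
0.04 [[191.18990273 262.64320564]]
0.045 [[190.77186249 260.46590399]]
0.05 [[190.35144261 258.27542789]]
0.055 [[189.92862418 256.07166468]]
mouth [ 0.52615182 -0.30298229  0.06      ] hole [ 0.52534119 -0.3006542   0.008     ] 0.05732928029231073
t 19.2 tcp [ 0.5134 -0.2942  0.0353] yhead -159.5 F [-0.6 -0.8  0.7] w 0.081 q [ 0.15  1.01  0.53  1.81 -0.9   0.58 -1.51]
shift [ 0.0126 -0.0089  0.0001] turn options (np.float64(1.999984699729379), np.float64(-1.5300270620994322e-05)) tilt [-0.  0. -1.]
t 19.2 tcp [ 0.5134 -0.2942  0.0353] yhead -159.5 F [-0.6 -0.8  0.7] w 0.081 q [ 0.15  1.01  0.53  1.81 -0.9   0.58 -1.51]
shift [ 0.0102 -0.0089  0.0001] turn options (np.float64(1.999984699729379), np.float64(-1.5300270620994322e-05)) tilt [-0.  0. -1.]
```

Call:
{"fn": "send_rows", "kwargs": {
  "series": [
    [0.95,0,-0.005,0,0],
    [0.95,0.006,-0.009,-0.002,0],
    [0.95,0.0115,-0.009,-0.004,0],
    [0.95,0.0115,-0.009,-0.004,0],
    [0.95,0.0115,-0.009,-0.004,0],
    [0.95,0.0115,-0.009,-0.004,0],
    [0.95,0.0115,-0.009,-0.004,0],
    [0.95,0.0115,-0.009,-0.004,0],
    [0.95,0.0115,-0.009,-0.004,0]
  ]
}}

```text
time: 19.95
tcp_pos: [0.5257, -0.3017, 0.0392]
tool_rot: [-2.581, 1.791, 0.001]
force: [0.1, 0.2, -0.2]
width: 0.081
```

```bash
python3 - <<'E'
from h import *
o=monitor.observe(); f=vision.grab_frame("wrist"); cv2.imwrite("pics/w26.png",f["pixels"][:,:,::-1])
hsv=cv2.cvtColor(f["pixels"],cv2.COLOR_RGB2HSV); m=((hsv[...,0]<14)&(hsv[...,1]>110)).astype(np.uint8)
n,l,st,c=cv2.connectedComponentsWithStats(m); print(st[1:][st[1:,4]>500])
plan([.5257,-.302,.039],20.5)
s=vision.grab_frame("scene");crop(s["pixels"],160,215,70,70,8,"pics/s26.png")
E
```

```text
[[  234   256   164   158 18623]
 [  548   357    92    94  3483]]
t 20.0 tcp [ 0.5258 -0.3017  0.0392] yhead -159.5 F [-0.9 -0.3  0.5] w 0.0808 q [ 0.15  1.02  0.56  1.77 -0.88  0.62 -1.54]
shift [0.0002 0.0002 0.0002] turn options (np.float64(1.9999730489922496), np.float64(-2.695100775030015e-05)) tilt [-1.e-04  3.e-04 -1.e+00]
```

View pics/w26.png

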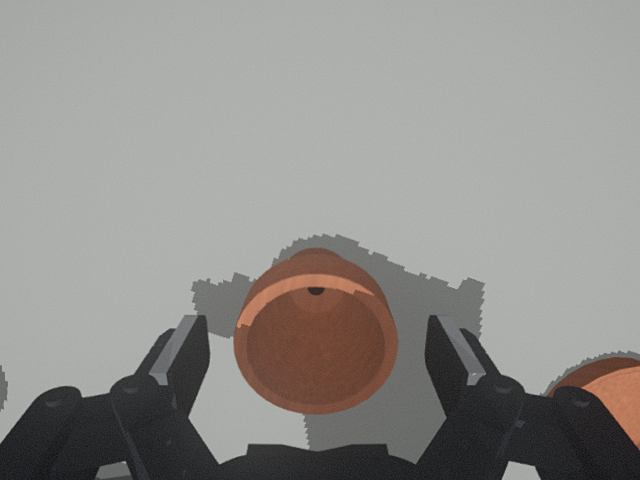

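View pics/s26.png

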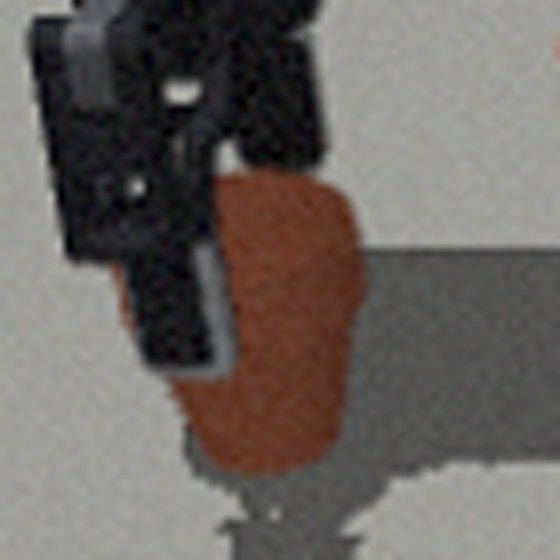

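Call:
{"fn": "send_rows", "kwargs": {
  "series": [
    [0.7,0,0,0,0],
    [0.6,0,0,0,0],
    [0.4,0,0,0,0],
    [0.3,0,0,0,0],
    [0.3,0,0,0,0],
    [0.3,0,0,-0.01,0],
    [0.3,0,0,-0.02,0],
    [0.3,0,0,-0.04,0],
    [0.3,0,0,-0.07,0],
    [0.3,0,0,-0.1,0],
    [0.3,0,0,-0.13,0],
    [0.3,0,0,-0.155,0],
    [0.3,0,0,-0.155,0]
  ]
}}

```text
time: 21.13
tcp_pos: [0.5278, -0.3047, 0.2004]
tool_rot: [2.58, -1.791, 0.016]
force: [-0.5, -0.2, -0.9]
width: 0.0556
```

```bash
python3 - <<'E'
from h import *
o=monitor.observe(); f=vision.grab_frame("wrist"); cv2.imwrite("pics/w27.png",f["pixels"][:,:,::-1])
s=vision.grab_frame("scene");crop(s["pixels"],120,130,120,120,5,"pics/s27.png")
plan([.532,.2692,.195],-69.5)
E
```

```text
t 21.23 tcp [ 0.5262 -0.302   0.1956] yhead -159.5 F [-0.6  0.7 -2.2] w 0.0557 q [ 0.05  0.83  0.75  1.69 -0.7   0.91 -1.69]
shift [-5.330e-01 -2.055e-01  1.000e-04] turn options (np.float64(1.0000147153329881), np.float64(-0.9999852846670119)) tilt [ 2.1e-03 -8.0e-04 -1.0e+00]
```

View pics/w27.png

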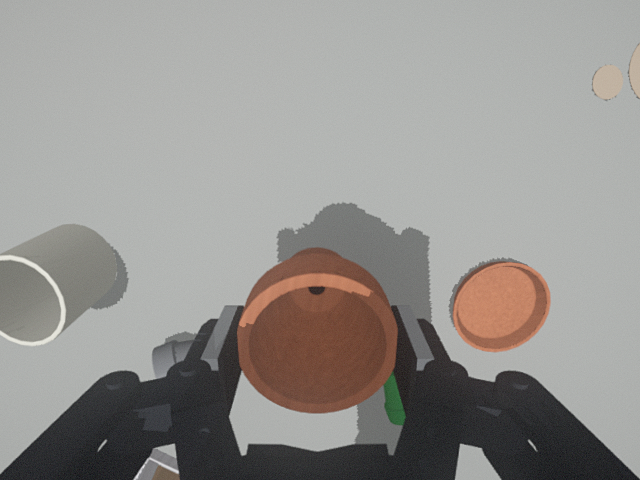

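View pics/s27.png

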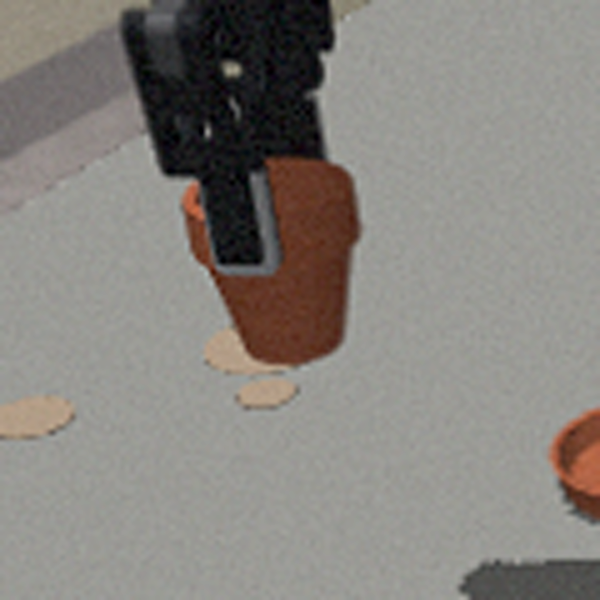

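Call:
{"fn": "send_rows", "kwargs": {
  "series": [
    [0.3,-0.015,-0.006,0,-0.03],
    [0.3,-0.045,-0.017,0,-0.09],
    [0.3,-0.078,-0.03,0,-0.15],
    [0.3,-0.111,-0.043,0,-0.21],
    [0.3,-0.144,-0.056,0,-0.27],
    [0.3,-0.177,-0.068,0,-0.34],
    [0.3,-0.21,-0.081,0,-0.41],
    [0.3,-0.243,-0.094,0,-0.48],
    [0.3,-0.276,-0.106,0,-0.55],
    [0.3,-0.309,-0.119,0,-0.62],
    [0.3,-0.342,-0.132,0,-0.69],
    [0.3,-0.375,-0.145,0,-0.76],
    [0.3,-0.408,-0.157,0,-0.83],
    [0.3,-0.441,-0.17,0,-0.9],
    [0.3,-0.474,-0.183,0,-0.96],
    [0.3,-0.503,-0.194,0,-1],
    [0.3,-0.523,-0.202,0,-1],
    [0.3,-0.533,-0.2055,0,-1],
    [0.3,-0.533,-0.2055,0,-1],
    [0.3,-0.533,-0.2055,0,-1]
  ]
}}

```text
time: 22.9
tcp_pos: [0.5307, 0.2683, 0.1934]
tool_rot: [3.09, 0.56, -0.004]
force: [0.6, -2.0, -0.5]
width: 0.0558
```

```bash
python3 - <<'E'
from h import *
plan([.532,.2692,.195],-69.5)
o=monitor.observe(); f=vision.grab_frame("wrist"); cv2.imwrite("pics/w28.png",f["pixels"][:,:,::-1])
s=vision.grab_frame("scene");crop(s["pixels"],340,100,260,260,2.3,"pics/s28.png")
t=vision.grab_frame("top");crop(t["pixels"],105,130,200,150,4,"pics/t28.png")
E
```

```text
t 22.9 tcp [0.5307 0.2683 0.1934] yhead -69.5 F [ 0.6 -2.  -0.5] w 0.0558 q [-0.78  0.73  0.42  1.72 -0.4   0.78 -1.38]
shift [ 0.0016 -0.0004 -0.0016] turn options (np.float64(0.0004256539466859345), np.float64(-1.999574346053314)) tilt [-0.0019 -0.0021 -1.    ]
```

View pics/w28.png

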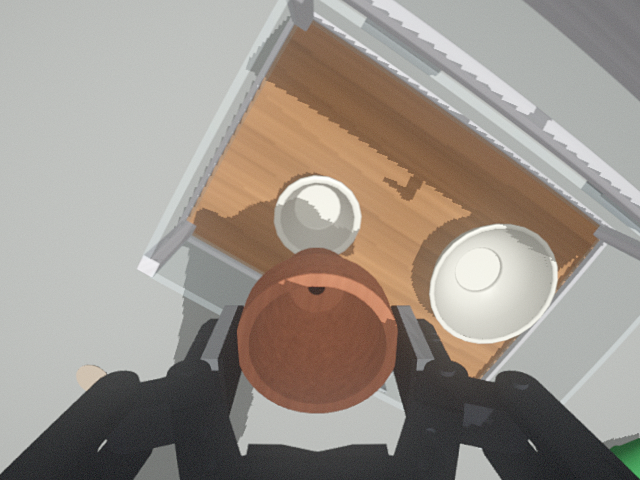

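View pics/s28.png

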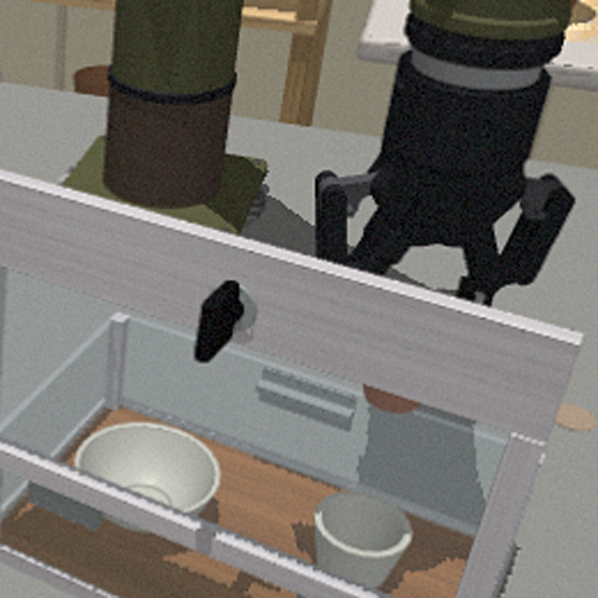

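View pics/t28.png

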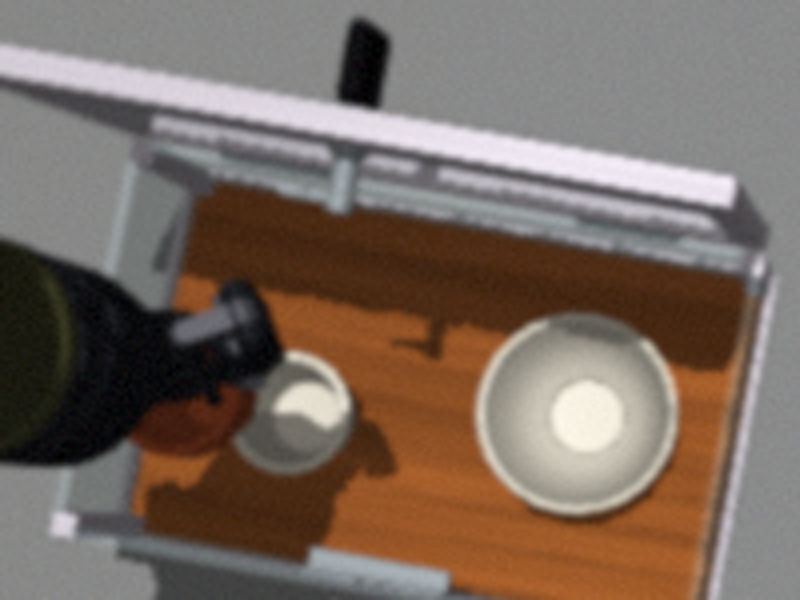

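```bash
python3 - <<'E'
from h import *
o=monitor.observe(); f=vision.grab_frame("wrist"); px=f["pixels"]
crop(px,180,150,260,195,3,"pics/w29.png")
# tool-frame ray casting: identity obs
I=dict(tool_rot=np.zeros(3),tcp_pos=np.zeros(3))
print("mouth tool", onz(f,[(318,342)],-.0208,I), "hole", onz(f,[(316,288)],.034,I))
L=onz(f,[(238,342),(398,342)],-.0208,I);print(np.linalg.norm(L[0]-L[1]))
E
```

```text
mouth tool [[ 0.00254232 -0.00052045 -0.0208    ]] hole [[-0.00249869 -0.00131246  0.034     ]]
0.05590263148004743
```

View pics/w29.png

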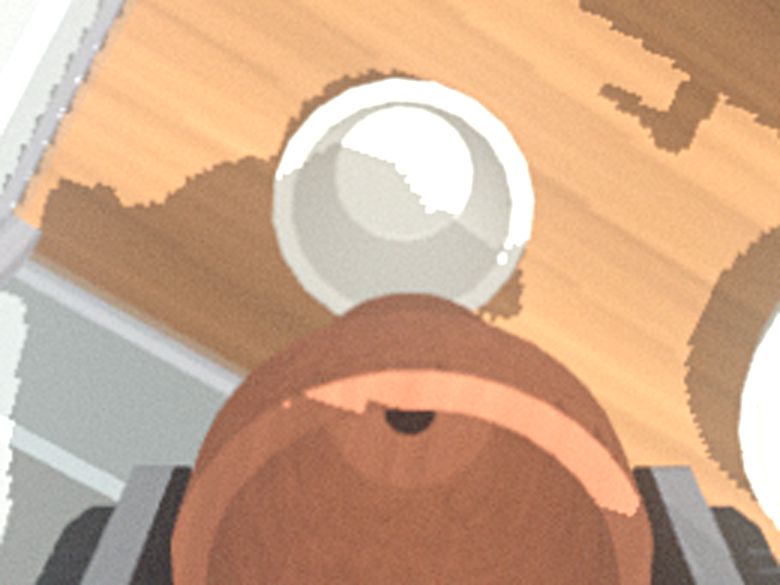

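```bash
python3 - <<'E'
from h import *
o=monitor.observe(); f=vision.grab_frame("wrist")
p=np.array([(272,205),(283,160),(310,118),(350,90),(400,78),(450,86),(490,110),(520,150),(534,195),(530,235),(510,280),(490,306),(335,313),(305,285),(282,248)],float)
q=(p+.5)/3-.5+[180,150]; W=onz(f,q,.05,o); 
(cx,cy),r=cv2.minEnclosingCircle((W[:,:2]*1000).astype(np.float32)); print("rim enclosing",cx,cy,r)
A=np.c_[2*W[:,:2],np.ones(len(W))]; s=np.linalg.lstsq(A,(W[:,:2]**2).sum(1),rcond=None)[0]; print("fit",s[:2],np.sqrt(s[2]+s[0]**2+s[1]**2))
c=(np.array([(404,172)])+.5)/3-.5+[180,150]; print("floor",onz(f,c,.014,o))
plan([s[0],s[1],.15],-69.5)
# top camera fits
E
```

```text
rim enclosing 531.4948120117188 269.0561218261719 32.57447052001953
fit [0.53167566 0.26937767] 0.03198694010870892
floor [[0.53212391 0.26981754 0.014     ]]
t 23.15 tcp [0.532  0.2673 0.1944] yhead -69.7 F [-0.4  0.3 -2. ] w 0.0555 q [-0.78  0.73  0.42  1.72 -0.4   0.78 -1.38]
shift [ 0.0004 -0.0021  0.0444] turn options (np.float64(1.9981761751023952), np.float64(-0.0018238248976047088)) tilt [ 0.e+00 -9.e-04 -1.e+00]
```

Call:
{"fn": "send_rows", "kwargs": {
  "series": [
    [0.3,0,-0.002,0.01,0],
    [0.3,0,-0.002,0.03,0],
    [0.3,0,-0.002,0.05,0],
    [0.3,0,-0.002,0.07,0],
    [0.3,0,-0.002,0.085,0],
    [0.3,0,-0.002,0.1,0],
    [0.3,0,-0.002,0.1,0],
    [0.3,0,-0.002,0.1,0]
  ]
}}

```text
time: 23.82
tcp_pos: [0.5304, 0.2706, 0.0934]
tool_rot: [3.091, 0.558, -0.003]
force: [-0.2, 0.3, -0.9]
width: 0.0554
```

```bash
python3 - <<'E'
from h import *
plan([.5318,.2695,.0532],-69.5)
o=monitor.observe(); f=vision.grab_frame("wrist"); cv2.imwrite("pics/w30.png",f["pixels"][:,:,::-1])
s=vision.grab_frame("scene");crop(s["pixels"],430,220,150,150,4,"pics/s30.png")
E
```

```text
t 23.82 tcp [0.5304 0.2706 0.0934] yhead -69.5 F [-0.2  0.3 -0.9] w 0.0554 q [-0.73  0.87  0.33  1.78 -0.47  0.57 -1.32]
shift [0.001  0.0015 0.0402] turn options (np.float64(1.9995876003350153), np.float64(-0.0004123996649847565)) tilt [-1.9e-03 -9.0e-04 -1.0e+00]
```

View pics/w30.png

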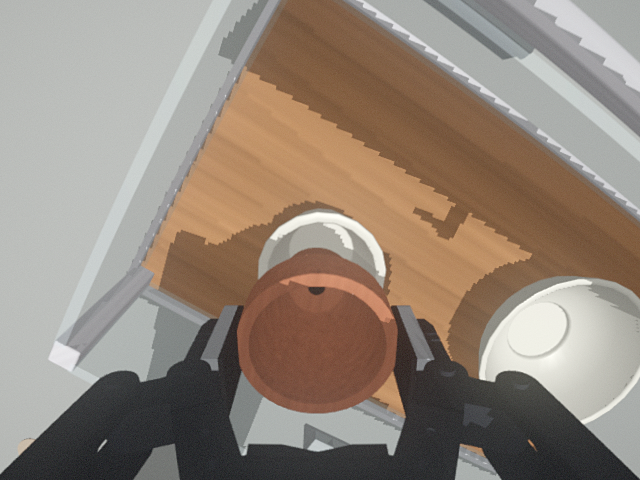

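View pics/s30.png

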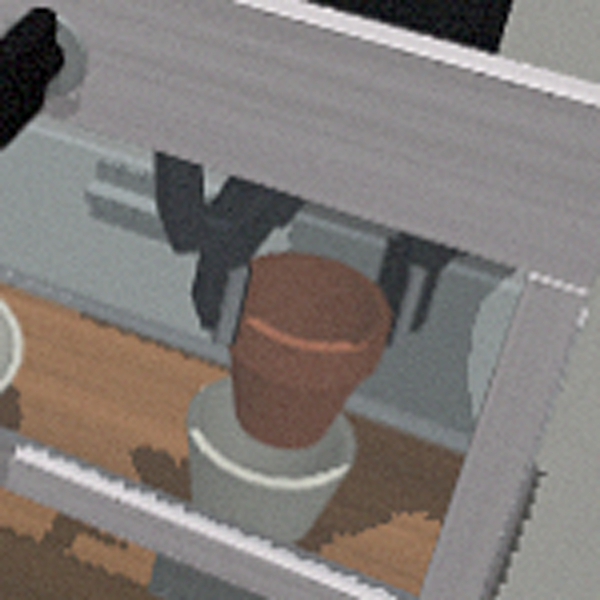

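```bash
python3 - <<'E'
from h import *
plan([.5318,.2695,.0532],-69.5)
s=vision.grab_frame("scene"); f=vision.grab_frame("wrist"); o=monitor.observe()
C=lambda a:(np.array(a,float)+.5)/4-.5+[430,220]
# pot rim band & mouth via lateral extremes; foot
z0=o["tcp_pos"][2]-.0392
print("pot mouth",onz(s,C([(318,302)]),z0+.06),"foot",onz(s,C([(285,424)]),z0),"cp rim",onz(s,C([(271.5,435)]),.05))
# wrist cachepot rim points (w30)
W=onz(f,[(258,265),(262,245),(275,228),(297,215),(322,211),(350,217),(372,233),(383,252),(387,272)],.05,o)
A=np.c_[2*W[:,:2],np.ones(len(W))]; q=np.linalg.lstsq(A,(W[:,:2]**2).sum(1),rcond=None)[0]; print("cp wrist",q[:2],np.sqrt(q[2]+q[0]**2+q[1]**2))
d=(W[:,:2]); from scipy.optimize import least_squares
r=least_squares(lambda c:np.hypot(*(d-c).T)-.0325,q[:2]).x; print("fixed r",r)
E
```

```text
t 23.92 tcp [0.5317 0.2711 0.0949] yhead -69.5 F [ 0.2 -0.8 -0.4] w 0.0555 q [-0.73  0.87  0.33  1.78 -0.47  0.57 -1.32]
shift [-0.0005  0.0016  0.0417] turn options (np.float64(1.9997016774898848), np.float64(-0.00029832251011517504)) tilt [ 1.2e-03  4.0e-04 -1.0e+00]
pot mouth [[0.53533006 0.27498296 0.11611939]] foot [[0.53577521 0.27457324 0.05611939]] cp rim [[0.53680495 0.27079621 0.05      ]]
cp wrist [0.53243409 0.27010453] 0.032638113992231585
fixed r [0.53260411 0.27015362]
```

Call:
{"fn": "send_rows", "kwargs": {
  "series": [
    [0.3,0,0.003,0,0],
    [0.3,0,0.003,0.005,0],
    [0.3,0,0.003,0.01,0],
    [0.3,0,0.003,0.015,0],
    [0.3,0,0.003,0.02,0],
    [0.3,0,0.003,0.025,0],
    [0.3,0,0.003,0.03,0],
    [0.3,0,0.003,0.03,0]
  ]
}}

```text
time: 24.68
tcp_pos: [0.5313, 0.2682, 0.063]
tool_rot: [3.091, 0.559, -0.003]
force: [-0.3, -0.8, -1.1]
width: 0.0557
```

```bash
python3 - <<'E'
from h import *
plan([.5318,.2695,.0532],-69.5)
f=vision.grab_frame("wrist"); cv2.imwrite("pics/w31.png",f["pixels"][:,:,::-1])
s=vision.grab_frame("scene");crop(s["pixels"],430,220,150,150,4,"pics/s31.png")
E
```

```text
t 24.68 tcp [0.5313 0.2682 0.063 ] yhead -69.5 F [-0.3 -0.8 -1.1] w 0.0557 q [-0.71  0.91  0.3   1.79 -0.49  0.51 -1.3 ]
shift [ 0.001  -0.001   0.0098] turn options (np.float64(5.8667202871415866e-05), np.float64(-1.9999413327971285)) tilt [-1.9e-03 -7.0e-04 -1.0e+00]
```

View pics/s31.png

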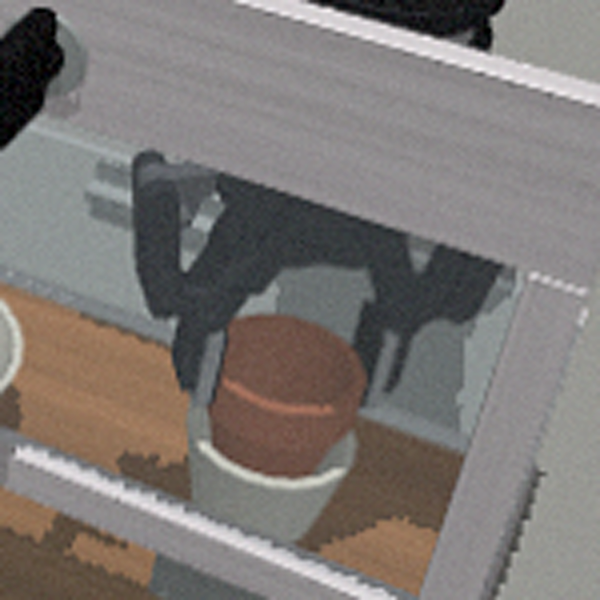

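View pics/w31.png

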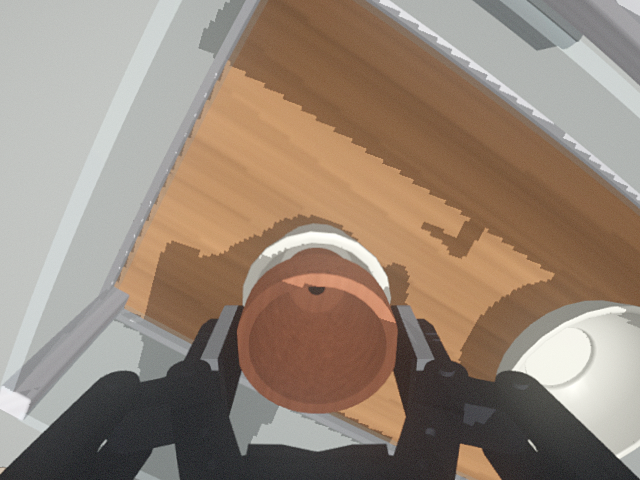

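Call:
{"fn": "send_rows", "kwargs": {
  "series": [
    [0.3,0,0,0.002,0],
    [0.3,0,0,0.004,0],
    [0.3,0,0,0.006,0],
    [0.3,0,0,0.008,0],
    [0.3,0,0,0.01,0],
    [0.3,0,0,0.01,0],
    [0.3,0,0,0.01,0]
  ]
}}

```text
time: 25.37
tcp_pos: [0.532, 0.2684, 0.0542]
tool_rot: [-3.091, -0.559, 0.0]
force: [-0.2, 0.8, -1.1]
width: 0.0554
```

```bash
python3 - <<'E'
from h import *
plan([.5318,.2695,.0532],-69.5)
s=vision.grab_frame("scene");crop(s["pixels"],430,220,150,150,4,"pics/s32.png")
E
```

```text
t 25.37 tcp [0.532  0.2684 0.0542] yhead -69.5 F [-0.2  0.8 -1.1] w 0.0554 q [-0.71  0.93  0.29  1.79 -0.5   0.5  -1.29]
shift [ 0.0002 -0.0011  0.001 ] turn options (np.float64(3.944338472984378e-06), np.float64(-1.999996055661527)) tilt [-2.e-04 -0.e+00 -1.e+00]
```

View pics/s32.png

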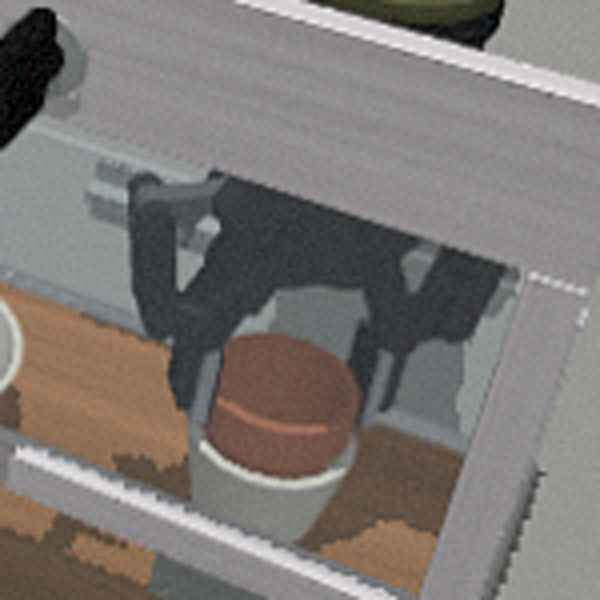

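Call:
{"fn": "send_rows", "kwargs": {
  "series": [
    [0.3,0,0,0.001,0],
    [0.3,0,0,0.001,0],
    [0.3,0,0,0.002,0],
    [0.3,0,0,0.002,0]
  ]
}}

```text
time: 25.75
tcp_pos: [0.5325, 0.2685, 0.0538]
tool_rot: [-3.091, -0.559, -0.002]
force: [-2.7, -0.8, 10.9]
width: 0.0559
```

```bash
python3 - <<'E'
from h import *
plan([.5318,.2695,.0532],-69.5)
E
```

```text
t 25.75 tcp [0.5325 0.2685 0.0538] yhead -69.5 F [-2.7 -0.8 10.9] w 0.0559 q [-0.7   0.93  0.29  1.79 -0.5   0.49 -1.29]
shift [-0.0003 -0.0012  0.0006] turn options (np.float64(1.9998595575919398), np.float64(-0.0001404424080602793)) tilt [ 9.e-04  1.e-03 -1.e+00]
```

Call:
{"fn": "send_rows", "kwargs": {
  "series": [
    [0.6,0,0,-0.001,0],
    [0.66,0,0,-0.001,0],
    [0.69,0,0,-0.001,0],
    [0.7,0,0,-0.001,0],
    [0.75,0,0,-0.001,0],
    [0.85,0,0,-0.001,0],
    [0.85,0,0,-0.001,0],
    [0.85,0,0,-0.001,0]
  ]
}}

```text
time: 26.42
tcp_pos: [0.5321, 0.2684, 0.0532]
tool_rot: [-3.091, -0.559, 0.0]
force: [0.2, 0.1, -0.2]
width: 0.0728
```

```bash
python3 - <<'E'
from h import *
plan([.5318,.2695,.0532],-69.5)
f=vision.grab_frame("wrist"); cv2.imwrite("pics/w33.png",f["pixels"][:,:,::-1])
s=vision.grab_frame("scene");crop(s["pixels"],430,220,150,150,4,"pics/s33.png")
E
```

```text
t 26.42 tcp [0.5321 0.2684 0.0532] yhead -69.5 F [ 0.2  0.1 -0.2] w 0.0728 q [-0.7   0.93  0.29  1.79 -0.5   0.49 -1.29]
shift [ 0.0001 -0.0011  0.    ] turn options (np.float64(1.9999592986437171), np.float64(-4.0701356282902956e-05)) tilt [-0.  0. -1.]
```

View pics/s33.png

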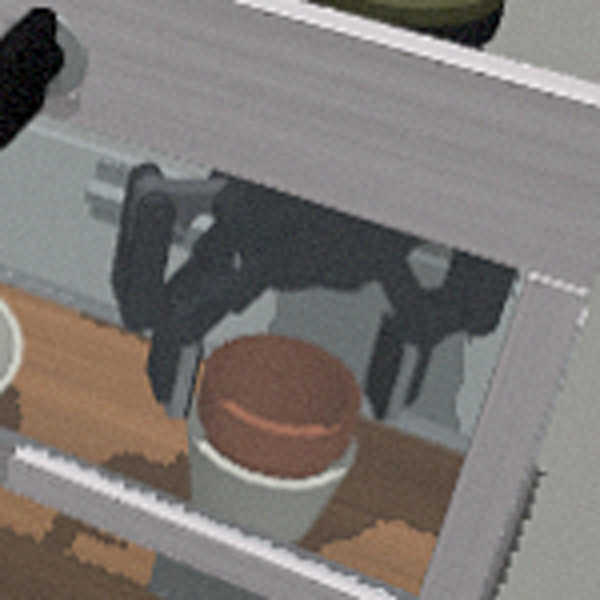

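View pics/w33.png

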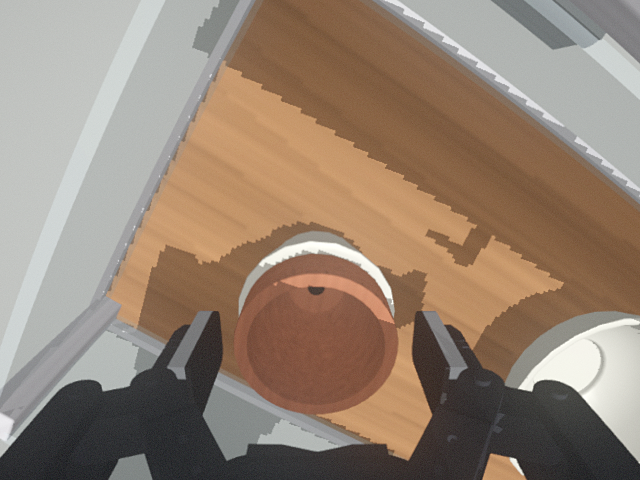

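Call:
{"fn": "send_rows", "kwargs": {
  "series": [
    [0.9,0,0,-0.01,0],
    [0.9,0,0,-0.03,0],
    [0.9,0,0,-0.06,0],
    [0.9,0,0,-0.1,0],
    [0.9,-0.02,0,-0.14,0],
    [0.9,-0.06,0,-0.18,0],
    [0.9,-0.1,0,-0.2,0],
    [0.9,-0.14,0,-0.2,0],
    [0.9,-0.14,0,-0.2,0],
    [0.9,-0.14,0,-0.2,0]
  ]
}}

```text
time: 27.35
tcp_pos: [0.3967, 0.2177, 0.2548]
tool_rot: [-3.09, -0.558, 0.005]
force: [-0.1, -0.3, -0.7]
width: 0.0766
```

```bash
python3 - <<'E'
from h import *
plan([.5318,.2695,.0532],-69.5)
f=vision.grab_frame("wrist"); cv2.imwrite("pics/w34.png",f["pixels"][:,:,::-1])
s=vision.grab_frame("scene");crop(s["pixels"],300,160,300,225,2.6,"pics/s34.png");crop(s["pixels"],450,270,100,100,6,"pics/s34b.png")
t=vision.grab_frame("top");crop(t["pixels"],105,130,200,150,4,"pics/t34.png")
E
```

```text
t 27.35 tcp [0.3967 0.2177 0.2548] yhead -69.5 F [-0.1 -0.3 -0.7] w 0.0766 q [-0.92  0.48  0.49  2.05 -0.35  0.7  -1.42]
shift [ 0.1452 -0.0009  0.2012] turn options (np.float64(1.9997466727866946), np.float64(-0.00025332721330547275)) tilt [-0.0034  0.001  -1.    ]
```

View pics/w34.png

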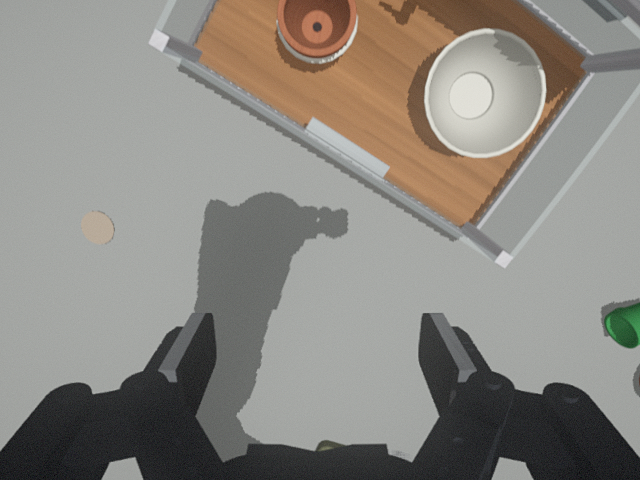

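View pics/s34b.png

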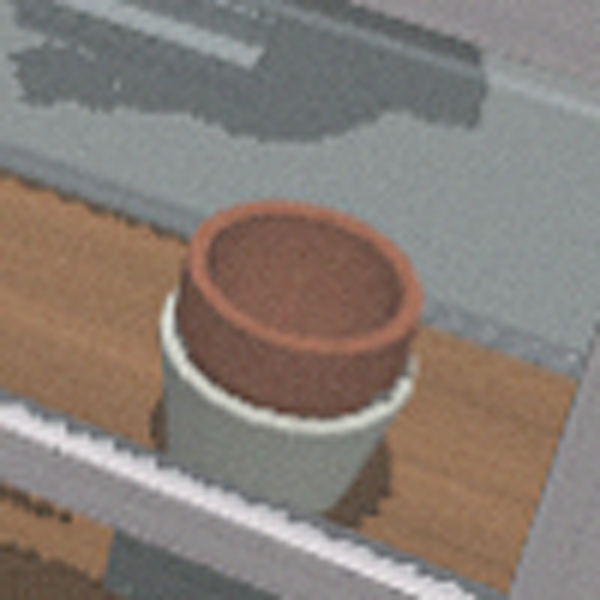

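View pics/t34.png

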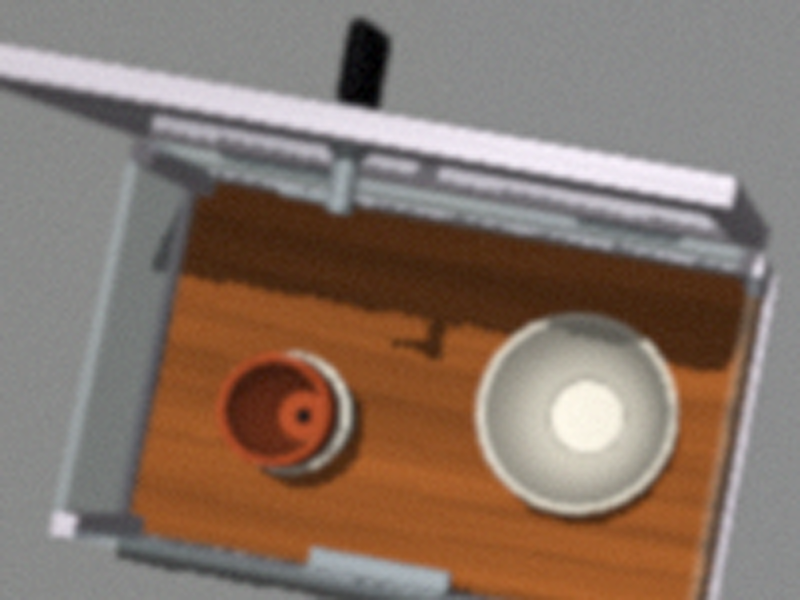

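View pics/s34.png

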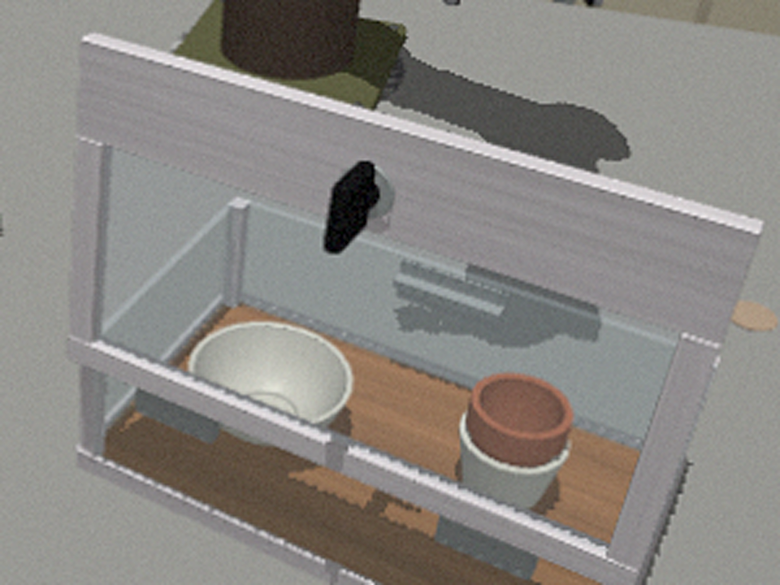

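```bash
python3 - <<'E'
from h import *
t=vision.grab_frame("top"); s=vision.grab_frame("scene")
T=lambda a:(np.array(a,float)+.5)/4-.5+[105,130]; S=lambda a:(np.array(a,float)+.5)/6-.5+[450,270]
M=onz(t,T([(276.5,409)]),.074)[0]; H=onz(t,T([(302.5,414)]),.019)[0]; print("top: mouth",M,"hole",H,"tilt",np.linalg.norm((M-H)[:2])/.055)
print("scene mouth",onz(s,S([(305,278)]),.074),"cp rim",onz(s,S([(288,345)]),.05))
L=onz(t,T([(219,409),(336,409)]),.074); print("dia",np.linalg.norm(L[0]-L[1]))
S2=lambda a:(np.array(a,float)+.5)/2.6-.5+[300,160]; T4=T
# lid front corner: right-back (y small) top: top view (737,190 right end), scene left (85,38)
P=tri([(t,T([(737,178)])[0],None),(s,S2([(84,38)])[0],None)]); print("lid corner",P)
o=monitor.observe(); f=vision.grab_frame("wrist"); c=onz(f,[(317,18)],.074,o); h=onz(f,[(317,27)],.019,o); print(c,h)
E
```

```text
top: mouth [0.53240081 0.26854945 0.074     ] hole [0.53343274 0.27229737 0.019     ] tilt 0.07067988767362843
scene mouth [[0.53513435 0.27047684 0.074     ]] cp rim [[0.53379599 0.2705955  0.05      ]]
dia 0.05918572354261236
lid corner [0.60235913 0.02140891 0.29484256]
[[0.53570026 0.27062847 0.074     ]] [[0.53888311 0.27177287 0.019     ]]
```

Call:
{"fn": "send_rows", "kwargs": {
  "series": [
    [0.9,0.02,0,0,0],
    [0.9,0.05,0,0,0],
    [0.9,0.07,0,0,0],
    [0.9,0.07,0,0,0],
    [0.9,0.07,0,0,0],
    [0.9,0.07,0,0,0],
    [0.9,0.07,0,0,0]
  ]
}}

```text
time: 28.23
tcp_pos: [0.4656, 0.2434, 0.2529]
tool_rot: [3.091, 0.558, -0.003]
force: [0.8, 0.3, 1.1]
width: 0.0772
```

```bash
python3 - <<'E'
from h import *
o=monitor.observe(); f=vision.grab_frame("wrist"); cv2.imwrite("pics/w35.png",f["pixels"][:,:,::-1])
crop(f["pixels"],240,60,160,120,5,"pics/w35b.png"); print(o["tcp_pos"])
E
```

```text
[0.46555217 0.2433664  0.25290961]
```

View pics/w35b.png

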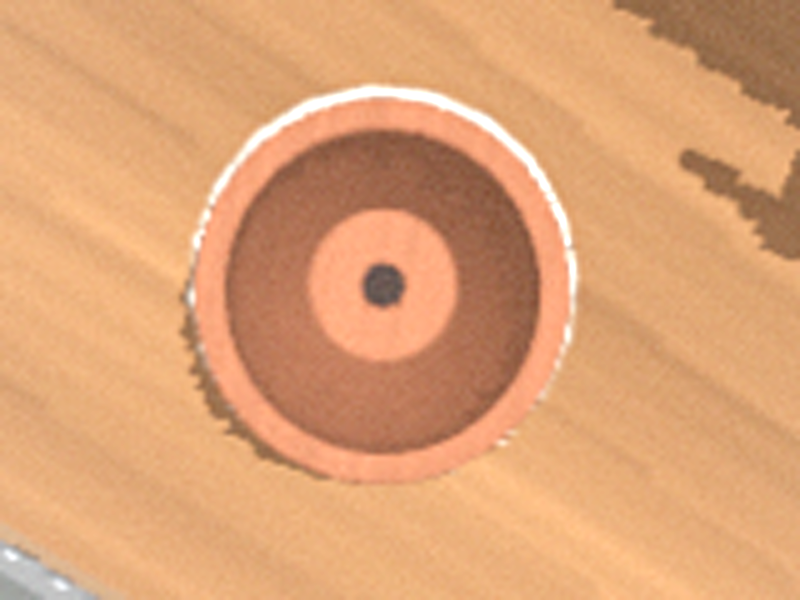

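```bash
python3 - <<'E'
from h import *
o=monitor.observe(); f=vision.grab_frame("wrist")
W=lambda a:(np.array(a,float)+.5)/5-.5+[240,60]
M=onz(f,W([(382.7,289.8)]),.074,o)[0];
H=onz(f,W([(383.3,285.5)]),.019,o)[0]; print(M,H,np.linalg.norm((M-H)[:2])/.055)
c=onz(f,W([(188,285),(577,285)]),.05,o); print("cp mid",c.mean(0),np.linalg.norm(c[0]-c[1])); top=onz(f,W([(382,86)]),.05,o)[0]; A=R.from_rotvec(o["tool_rot"]).as_matrix(); print("cp centre via top",top[:2]-.0325*A[:2,0])
d=onz(f,W([(193,287),(572,287)]),.074,o); print("mouth dia at .074",np.linalg.norm(d[0]-d[1]))
E
```

```text
[0.53220321 0.26994674 0.074     ] [0.53141073 0.26962726 0.019     ] 0.015535640678501642
cp mid [0.5323162  0.27006438 0.05      ] 0.06382288751568903
cp centre via top [0.5308786  0.26960715]
mouth dia at .074 0.05788654988455611
```

```bash
python3 -c "
from bench import job; print(job.sign_off())"
```

```text
the job is handed in; nothing more can be done
None
```

The job is done and handed in at about 28 s of the 72 s allowed. I got no verdict back, so the results below are my own measurements.

**What I did**
- **Lid:** I turned the knob a quarter turn clockwise with the lid down, swung the lid upright by the knob and let go. It stayed there.
- **Standing the pot:** I gripped the flowerpot lightly by its rim band so its foot could swing down. I raised it in small lifts, set it on its foot on the table and released it.
- **Placing the pot:** I took the pot again by the rim and lowered it into the cachepot until it made contact (about 11 N upward). I eased off, opened the fingers and withdrew.

**Last checks**
- **Lid:** its front corner is 295 mm above the table, which is where it should be when upright.
- **Pot seating:** in the close wrist view the tilt is about 0.016 rad and the axes are within about 1.5 mm. The mouth measures 57.9 mm across at the expected home height of 74 mm, against 58 mm nominal.
- **Arm:** it is clear of everything.
- **Bowl:** it looks unmoved in the pictures. I did not measure the mug or the saucer again at the end.

**Failed or disagreed**
- **The pot slipped once:** on the first attempt to stand it up, it slid out of the light grip and fell back onto its side from about 15 mm at the rim. I judged this to be under the drop-speed limit, but I could not measure the speed.
- **It rocked slightly when released:** as I let go on the table it was still a little tilted and settled onto its foot. It then stood still for about a second.
- **One tilt estimate was higher:** a rough reading from the top camera gave 0.07 rad, close to the 0.08 limit. I trust the closer wrist view instead.

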